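# Open the blade chest's combination lock and present it at the hasp

### The arm

A 6-joint arm with a two-finger parallel gripper is mounted at the origin on the work surface. World frame = base frame: x ahead of the robot, y to its left, z up, the work surface at z = 0. Lengths are in mm, angles in rad, forces in N, time in s.
With the tool pointing down it reaches from about 325 to 850 mm from the base axis. Payload 4.4 kg.
Tool frame: the origin (TCP) lies at the very end of the fingers, on their centre line; the grasp point (between the pads) lies 19 mm behind it; z points along the fingers, x is the direction in which the jaws open and shut, and the axes are right-handed (so a half turn about z gives the same grasp; the last joint's range is limited). The gripper opens to 94 mm and grips with 3 to 60 N. Pads are 16 mm wide; open, the fingers measure 119 mm over their backs; the gripper's body (75 mm by 177 mm) begins 78 mm behind the grasp point.
Start: joints at [-1.385, 0.207, 1.542, -0, 1.393, -0.15], TCP at [189.464, -542.891, 205.447] pointing down, gripper open.
Joint ranges: [-2.73, 2.73], [-0.86, 2.22], [0.23, 2.46], [-1.11, 4.25], [0.08, 2.63], [-2.82, 2.82]. Speed limits (rad/s): [2.79, 2.79, 3.14, 3.14, 3.14, 3.14].

### API

Orientations are given as a unit quaternion [x, y, z, w].
In Python, from plant import * gives the robot as it stands.
- The arm moves only by the tool carry_out, never from a script. Its argument "deltas" is a list of rows, each an object of numbers: "gripper": the gripper's target within -1 to 1 (shut at 1, half-way at 0, fully open at -1); "dx", "dy", "dz": the shift along the tool's x, y, z in cm; "wx", "wy", "wz": the turn, a rotation vector about the tool's x, y, z in degrees. A call has 1 to 20 rows; each row shifts and turns the commanded pose from where the row before left it, along the tool's axes as they then stand; what a row does not reach is not made up. A row lasts 1/12 s, in which the tool goes at most 41.7 mm and 7.16 degrees, less where a joint would pass 70% of its speed; a pose out of reach is approached as far as the arm can. A call is refused whole if a number of a shift passes 4.17 or a number of a turn 7.16, either way. A call with a gripper value outside its range is refused whole. The fingers move at their own pace and stop on an object; the grip force is fixed at half the most. Time passes only in rows, so rows that do not move let the fingers close. It gives the time, the measured TCP pose, the force and the opening at its end, in the units of the state.
- state(): the state, without advancing time (a new reading comes with each control period).
- get_image(name): name is "side" or "top"; returns the picture (400x640x3 uint8, red, green, blue); there is no depth.
- camera_params(name): a dict with "fx", "fy", "cx", "cy" (pixels), "dist_coeffs" ([k1, k2, p1, p2, k3] as OpenCV has them; the pictures are not rectified), "view" (4x4, takes a point from world to camera coordinates). Camera axes: x right, y down, z forward; pixel columns grow to the right and rows downward; lengths in mm; the calibration is good to about 2 mm. A picture is of the moment at which its call begins. camera_params takes no time and is no camera call.
- finish_job(): hands the job in, once; it reports no verdict.
Trained networks look in the newest picture that a camera, given by its name, has taken for a name from the list of things; names that differ only in an ending like _2 or _b are one class to them, and where a whole thing is asked for, a point or a joint stands for the part that bears it (a point fixed in the world has none). Each returns a list of dicts, best first, with "conf" (0 to 1); they miss things now and then, are a little off and sometimes report something else, mostly with a low value. They report only what shows in the picture. A call takes as long as a camera call.
- look_for(camera, thing): "uv" ([column, row] in pixels, amid what is visible of it).
The state is a dict: "time": time; "q": joint angles; "joint_vel": joint speeds; "joint_efforts": joint torques, N m; "tcp_pos": TCP position; "tcp_rot": TCP orientation; "force": force on the tool from outside, world axes, zero at the start; "wrist_torque": the same for the moment, N m; "grip_width": finger opening in mm.
Only numpy, scipy, OpenCV 4.12 (cv2) and the standard library are available. Lean on these libraries where they do the work, as an engineer would, in place of code of your own. Each camera call takes 0.05 s, during which the arm holds its last target.

### The job

Set the brass combination lock into its wooden cradle, dial up and with the shackle sticking out over the low open end; in the cradle, turn its dial until it clicks to rest with the yellow pointer on the red mark, then pull the shackle fully out. Lift the open lock out of the cradle and finish holding it, still and level with the dial up, straight above the brass staple on the blade chest and about 8 cm clear of it: do not put it down or let go. Leave everything else where it lies.

Things in the scene. Friction and masses are not known exactly. Their poses are not given: they have to be found in the camera images.
- lock: brass padlock body, block 60 (x) x 52 (y) x 30 mm (z), about 0.4 kg in all; origin: centre of its underside; z up on the dial side; the shackle leaves the +x end. Starts lying dial up on the bench. Best gripped across its 52 mm, at the middle, by the upper 18 mm of its long sides (the dial's grip, 50 mm above the underside at its top, then stands between the fingers)
- dial (a joint): angle of the yellow pointer, rad, from the red mark (at the lock's +x edge), positive counter-clockwise from above. Clicks to rest every pi/6, 0 included (about 0.06 N m to pass one; let go, it settles in the nearest). Starts 1 to 3 clicks counter-clockwise (0.5 to 1.75). The shackle is blocked unless within about 0.12 of 0. Turn it with the lock in the cradle, which holds the lock.
- knob (a point): middle of the dial's black grip bar, on the dial's axis, 42 mm above the lock's underside; the bar is 34 mm long, 10 mm wide and 16 mm high (from 34 to 50 mm above the underside) on a disc of 40 mm diameter; its length, the x axis here, points to the yellow pointer; grip it across the 10 mm
- shackle (a joint): how far the shackle is pulled out, m: 0 shut, 0.022 fully out (stop). It slides along the lock's +x with about 3 N of friction and stays where it is left.
- shackle_legs (a point): point midway between the straight legs of the steel U shackle, 26 mm outside the lock's end when shut, 14 mm short of the crown bar's middle, 16 mm above the lock's underside; moves with the shackle; axes as the lock's. Rod 8 mm thick, 44 mm over both legs (y): grip it across both legs from above and draw along +x
- cradle: wooden cradle fixed to the bench, 81 mm (x) x 73 mm (y); origin: centre of its underside on the bench. Pocket 65 x 57 mm, floor 18 mm above the bench, walls 10 mm above that floor on three sides; the dark wall at the -x end is 24 mm above the floor, so the lock goes in only with its shackle to +x, over the low end
- seat (a point): centre of the cradle pocket's floor: the lock's origin comes here when seated; axes as the cradle's
- chest: blade chest, fixed wooden box 200 mm (x) x 220 mm (y) x 80 mm tall; origin: centre of its underside
- staple_top (a point): top of the upright brass staple of the hasp, 107 mm above the bench, on the chest's lid 60 mm from the chest's centre towards its -x side
- screwdriver_a: screwdriver with dark wooden handle, 170 mm long, lying near the robot; bystander
- screwdriver_b: screwdriver with wooden handle, 150 mm long, lying at the left; bystander
- mallet: wooden mallet, 260 mm long, lying at the near right; bystander
- offcut: plywood offcut 60 x 35 x 8 mm, lying flat; bystander
- sanding_block: cork sanding block 100 x 60 x 35 mm; bystander
- work_lamp: black battery lamp with green rim, about 90 x 60 x 85 mm tall; bystander
- keyed_lock: small blue keyed padlock, 42 x 40 x 22 mm, without a dial; NOT the lock to be used; bystander
- glue: yellow glue bottle, 60 mm across, 150 mm tall; bystander

How it is judged (in metres and radians):
On the way, in this order (a step that is already met when the one before it is completed fails the run):
1. the lock lies home in the cradle, shackle over the low end (horizontal distance between lock and seat below 0.006 m and z of lock in the frame of seat below 0.004 m and x of shackle_legs in the frame of seat above 0.045 m and angle between lock's own z axis and vertical below 0.1 rad), for 0.2 s.
2. with the lock in the cradle, the yellow pointer is on the red mark (all of step 1 and value of joint dial between -0.12 and 0.12 rad), for 0.2 s.
3. with the lock in the cradle, the shackle is pulled fully out (all of step 1 and value of joint shackle above 0.018 m), for 0.2 s.
At the end, for the whole second after the job is handed in: Shackle at least 18 mm out; the lock held in the fingers (grip over 1 N) and not touching the chest, the centre of its underside within 50 mm horizontally of the staple and 30 to 150 mm above the staple's top, dial up and level within 0.3 rad, still (below 0.05 m/s) (value of joint shackle above 0.018 m and horizontal distance between lock and staple_top below 0.05 m and z of lock in the frame of staple_top between 0.03 and 0.15 m and angle between lock's own z axis and vertical below 0.3 rad and height (world z) of lock above 0.05 m and contact force between the fingers and lock above 1 N and contact force between lock and chest below 0.2 N and linear speed of lock below 0.05 m/s); the arm keeps its last pose, push and grip.
It fails at once if one of the bystanders (tools, offcut, sanding block, lamp, keyed lock, glue) is shifted by more than 30 mm (distance of any of screwdriver_a, screwdriver_b, mallet, offcut, sanding_block, work_lamp, keyed_lock, glue from where it was at the start of the episode above 0.03 m).
It also fails if it takes over 72 s, if anything falls off the work surface, if the arm or the gripper's body presses on something with over 40 N, if the wrist force passes 120 N, or if a joint passes its speed limit or range.

## Working session

There is one attempt and no reset: what is moved stays moved. The work goes in short steps, Python scripts to look and compute and a tool call to move; the robot and the scene stay as the last step left them, time stands still between calls to the robot, and variables do not carry over. Pictures are saved under pics/ and viewed, and the job is handed in when it is done.

Besides the shell and the picture viewer there is one more tool, called after "Emit:" as a command line: name --argument value ..., lists and objects as JSON in quotes. carry_out: Moves the arm, as the interface text tells. Its arguments: {"type":"object","properties":{"deltas":{"type":"array","items":{"type":"object","properties":{"gripper":{"type":"number"},"dx":{"type":"number"},"dy":{"type":"number"},"dz":{"type":"number"},"wx":{"type":"number"},"wy":{"type":"number"},"wz":{"type":"number"}}}}},"required":["deltas"]}

```bash
ls; mkdir -p pics
python3 - <<'E'
from plant import *
import cv2,numpy as np
print(state())
for c in ["side","top"]:
    im=get_image(c); cv2.imwrite(f"pics/{c}0.png",im[:,:,::-1])
    print(c,camera_params(c))
E
```

```text
pics
{'time': 0.0, 'q': array([-1.38550306e+00,  2.07421970e-01,  1.54292443e+00,  1.41139414e-05,
        1.39349002e+00, -1.50484020e-01]), 'joint_vel': array([ 7.31797469e-04, -2.01768203e-03, -6.13633028e-04, -2.98400406e-04,
        9.24740435e-05, -7.17371853e-04]), 'joint_efforts': array([-1.50684769e-03, -3.70883811e+01, -2.81416297e+01,  6.98272744e-02,
        3.61979753e-02, -1.79034068e-04]), 'tcp_pos': array([ 189.31887495, -542.09855969,  204.30369486]), 'tcp_rot': array([ 8.15321750e-01, -5.79007068e-01, -8.02154689e-04, -7.84362274e-04]), 'force': array([ 0.01401193,  0.54033784, -0.57134352]), 'wrist_torque': array([ 0.00563019,  0.06901508, -0.03652057]), 'grip_width': 93.87507254404825}
side {'fx': 363.1443254732403, 'fy': 363.1443254732403, 'cx': 325.6354238769157, 'cy': 190.27194835682369, 'dist_coeffs': array([-0.04968117,  0.        ,  0.        ,  0.        ,  0.        ]), 'view': array([[-7.87765374e-01, -6.15975310e-01, -3.65280060e-04,
         4.30071444e+02],
       [-4.78901710e-01,  6.12835902e-01, -6.28558119e-01,
         3.04252228e+02],
       [ 3.87400139e-01, -4.94981388e-01, -7.77762533e-01,
         1.00412478e+03],
       [ 0.00000000e+00,  0.00000000e+00,  0.00000000e+00,
         1.00000000e+00]])}
top {'fx': 457.1140601858619, 'fy': 457.1140601858619, 'cx': 318.54026174357114, 'cy': 198.0720209196674, 'dist_coeffs': array([-0.06602211,  0.        ,  0.        ,  0.        ,  0.        ]), 'view': array([[ 1.64906584e-02, -9.99788220e-01,  1.23115068e-02,
         8.96027628e+00],
       [-9.95175140e-01, -1.76031572e-02, -9.65223773e-02,
         5.29137653e+02],
       [ 9.67186571e-02, -1.06603880e-02, -9.95254670e-01,
         1.37070466e+03],
       [ 0.00000000e+00,  0.00000000e+00,  0.00000000e+00,
         1.00000000e+00]])}
```

View pics/side0.png

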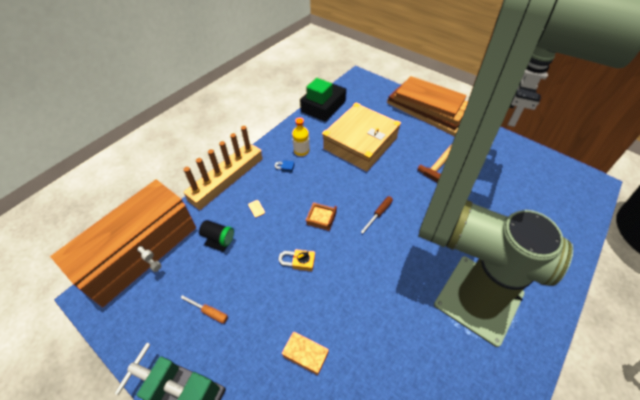

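View pics/top0.png

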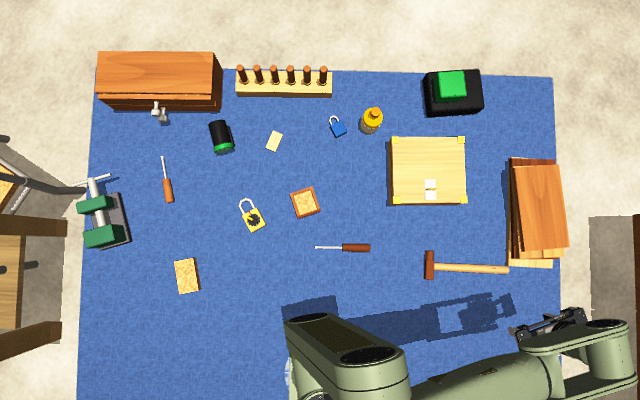

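```bash
cat > h.py <<'E'
from plant import *
import cv2,numpy as np
from scipy.spatial.transform import Rotation as R
def ray(c,uv,z):
    p=camera_params(c);K=np.array([[p['fx'],0,p['cx']],[0,p['fy'],p['cy']],[0,0,1]])
    n=cv2.undistortPoints(np.array([[uv]],float),K,p['dist_coeffs'])[0,0]
    V=p['view'];d=V[:3,:3].T@np.array([n[0],n[1],1]);o=-V[:3,:3].T@V[:3,3]
    return o+d*(z-o[2])/d[2]
def proj(c,P):
    p=camera_params(c);K=np.array([[p['fx'],0,p['cx']],[0,p['fy'],p['cy']],[0,0,1]])
    V=p['view'];r=cv2.Rodrigues(V[:3,:3])[0]
    return cv2.projectPoints(np.atleast_2d(np.array(P,float)),r,V[:3,3],K,p['dist_coeffs'])[0][:,0]
def tri(uvs,uvt):
    # least squares intersection of side & top rays
    A=np.zeros((3,3));b=np.zeros(3)
    L=[]
    for c,uv in (("side",uvs),("top",uvt)):
        a,e=ray(c,uv,0),ray(c,uv,100);d=(e-a)/np.linalg.norm(e-a)
        M=np.eye(3)-np.outer(d,d);A+=M;b+=M@a
    return np.linalg.solve(A,b)
def crop(c,im,cx,cy,w,h,s,name):
    x=int(max(0,cx-w/2));y=int(max(0,cy-h/2))
    k=im[y:y+h,x:x+w]; k=cv2.resize(k,None,fx=s,fy=s,interpolation=cv2.INTER_CUBIC)
    cv2.imwrite(f"pics/{name}.png",k[:,:,::-1]); print(name,"origin",x,y,"scale",s)
E
python3 - <<'E'
from h import *
for t in ["lock","cradle","knob","shackle_legs","chest"]:
    for c in ["top","side"]:
        print(t,c,[(np.round(d['uv'],1),round(d['conf'],2)) for d in look_for(c,t)[:3]])
print(state()['time'])
E
```

```text
lock top [(array([250.7, 218.5]), 0.87)]
lock side [(array([299.4, 259.4]), 0.76)]
cradle top [(array([303.5, 200.9]), 0.98)]
cradle side [(array([321.6, 217.4]), 0.78), (array([432.6, 168.8]), 0.74)]
knob top [(array([252.4, 217.7]), 0.45)]
knob side [(array([302.3, 257.4]), 0.64)]
shackle_legs top []
shackle_legs side []
chest top [(array([428. , 168.9]), 0.93)]
chest side [(array([359.5, 135.1]), 0.66)]
0.6
```

The top view shows the lock at about (252,213) with its shackle to the upper left. The cradle is at (305,201), the chest at (428,169) and the staple at about (430,187). I'll zoom in on these.

Run:
```python
import sys
from h import *
t=cv2.imread("pics/top0.png")[:,:,::-1]; s=cv2.imread("pics/side0.png")[:,:,::-1]
crop("top",t,278,208,100,70,8,"t1"); crop("side",s,310,240,90,70,8,"s1"); crop("top",t,430,175,100,80,6,"t2"); crop("side",s,365,135,100,80,6,"s2")
```

```text
t1 origin 228 173 scale 8
s1 origin 265 205 scale 8
t2 origin 380 135 scale 6
s2 origin 315 95 scale 6
```

View pics/t1.png

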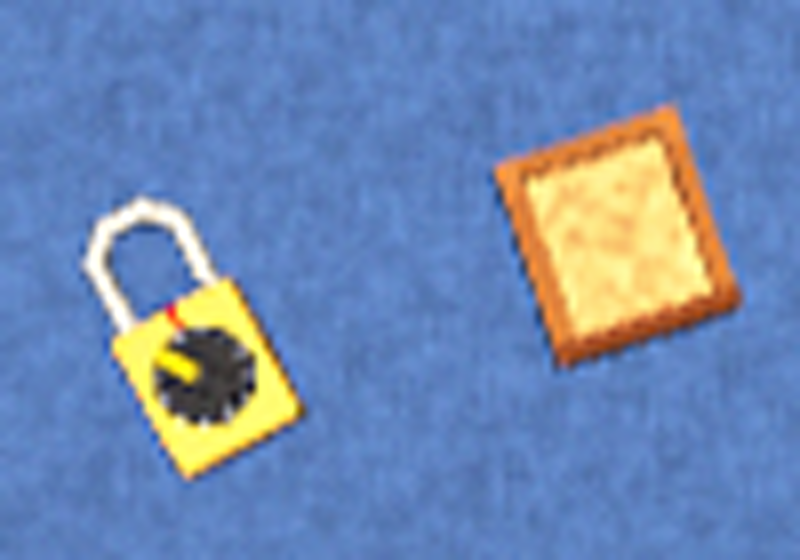

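View pics/s1.png

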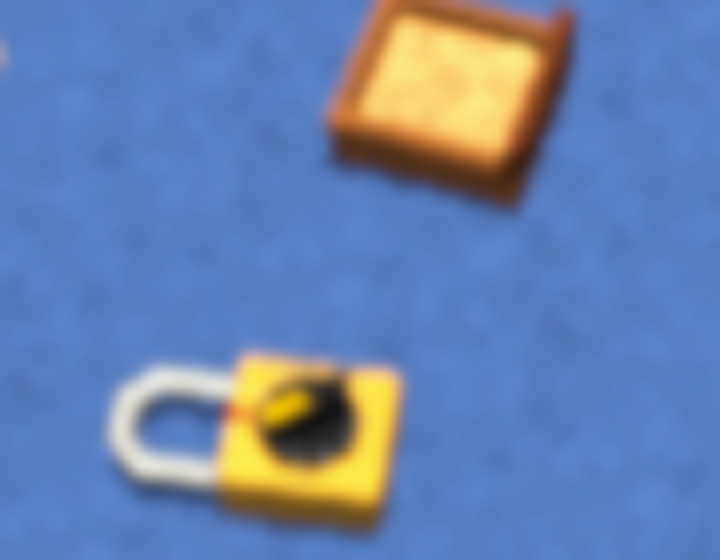

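View pics/t2.png

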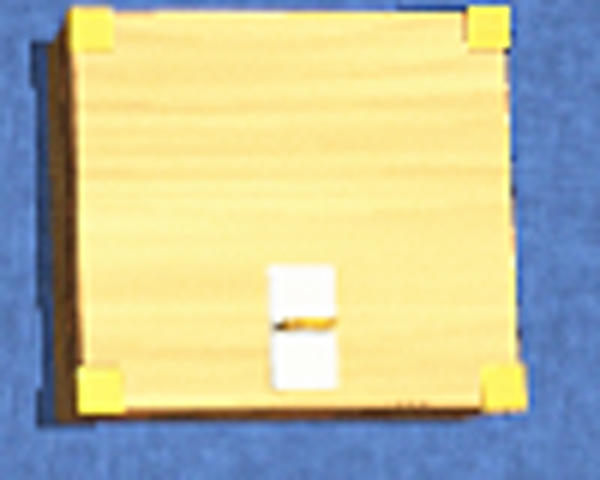

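View pics/s2.png

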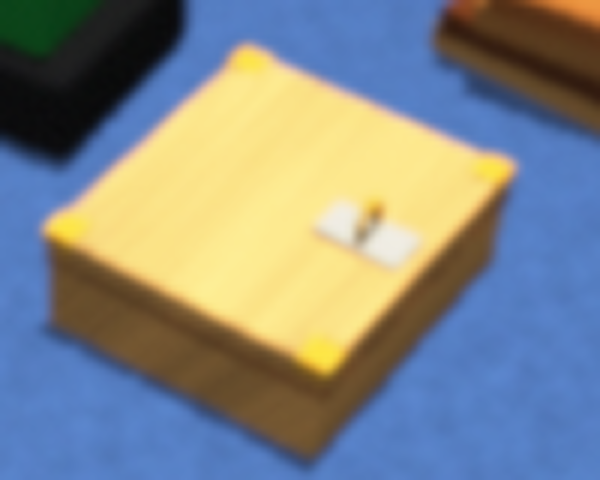

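```bash
cat > ov.py <<'E'
from h import *
from scipy.optimize import least_squares
def T(x,y,yaw,P,z0=0):
    c,s=np.cos(yaw),np.sin(yaw);P=np.atleast_2d(np.array(P,float))
    return np.c_[x+c*P[:,0]-s*P[:,1],y+s*P[:,0]+c*P[:,1],P[:,2]+z0]
def box(x0,x1,y0,y1,z0,z1):
    v=[(x,y,z) for z in (z0,z1) for x,y in ((x0,y0),(x1,y0),(x1,y1),(x0,y1))]
    e=[(i,(i+1)%4) for i in range(4)]+[(4+i,4+(i+1)%4) for i in range(4)]+[(i,i+4) for i in range(4)]
    return [(v[a],v[b]) for a,b in e]
LOCK=box(-30,30,-26,26,0,30)+[((30,s*18,16),(56,s*18,16)) for s in(-1,1)]+[((70,-10,16),(70,10,16)),((74,-10,16),(74,10,16))]
CR=box(-40.5,40.5,-36.5,36.5,0,28)+box(-32.5,32.5,-28.5,28.5,18,28)+box(-40.5,-32.5,-36.5,36.5,28,42)
CH=box(-100,100,-110,110,0,80)+[((-60,-10,80),(-60,-10,107)),((-60,-10,107),(-60,10,107)),((-60,10,107),(-60,10,80))]
def overlay(c,im,items,cx,cy,w,h,s,name):
    x0=int(max(0,cx-w/2));y0=int(max(0,cy-h/2))
    k=cv2.resize(im[y0:y0+h,x0:x0+w],None,fx=s,fy=s,interpolation=cv2.INTER_CUBIC).copy()
    for edges,pose,col,z0 in items:
        for a,b in edges:
            q=(proj(c,T(*pose,[a,b],z0))-[x0,y0]+0.5)*s
            cv2.line(k,tuple(map(int,q[0])),tuple(map(int,q[1])),col,1,cv2.LINE_AA)
    cv2.imwrite(f"pics/{name}.png",k[:,:,::-1])
def fit(obs,x0,z0=0):
    # obs list of (cam,uv,P)
    def f(p): return np.concatenate([proj(c,T(*p,[P],z0))[0]-uv for c,uv,P in obs])
    r=least_squares(f,x0); return r.x,np.abs(r.fun).round(1)
E
python3 - <<'E'
from ov import *
def t1(u,v):return np.array([228+u/8-.5,173+v/8-.5])
def s1(u,v):return np.array([265+u/8-.5,205+v/8-.5])
def t2(u,v):return np.array([380+u/6-.5,135+v/6-.5])
def s2(u,v):return np.array([315+u/6-.5,95+v/6-.5])
L,e=fit([("top",t1(113,343),(30,26,30)),("top",t1(230,280),(30,-26,30)),("top",t1(303,408),(-30,-26,30)),
 ("side",s1(240,355),(30,-26,30)),("side",s1(403,372),(-30,-26,30)),("side",s1(220,495),(30,26,30)),("side",s1(378,500),(-30,26,30))],[540,140,.4]);print(L,e)
C,e=fit([("top",t1(497,165),(40.5,36.5,28)),("top",t1(672,105),(40.5,-36.5,28)),("top",t1(562,365),(-40.5,36.5,42)) ,("top",t1(742,298),(-40.5,-36.5,42)),
 ("side",s1(330,122),(40.5,36.5,28)),("side",s1(575,12),(-40.5,-36.5,42))],[560,30,.3]);print(C,e)
H,e=fit([("top",t2(68,10),(100,110,80)),("top",t2(508,8),(100,-110,80)),("top",t2(78,412),(-100,110,80)),("top",t2(525,410),(-100,-110,80)),
 ("side",s2(45,230),(100,110,80)),("side",s2(325,375),(-100,110,80)),("side",s2(517,165),(-100,-110,80)),("side",s2(248,45),(100,-110,80))],[600,-240,0]);print(H,e)
np.save("poses.npy",[L,C,H])
print("staple",T(*H,[(-60,0,107)]), "tri staple", tri(s2(372,205),t2(308,323)))
t=cv2.imread("pics/top0.png")[:,:,::-1]; s=cv2.imread("pics/side0.png")[:,:,::-1]
it=[(LOCK,L,(255,0,255),0),(CR,C,(0,255,0),0)]
overlay("top",t,it,278,208,100,70,8,"t1o"); overlay("side",s,it,310,240,90,70,8,"s1o")
E
```

```text
[459.54724831 214.76570094   0.55249936] [0.7 0.  0.5 0.8 0.3 0.2 0.3 0.4 0.  0.3 0.2 1.3 0.8 0.2]
[5.16767853e+02 5.97211746e+01 3.54429158e-01] [0.5 0.1 0.2 0.3 0.1 0.1 0.3 0.2 0.4 0.2 0.5 0.2]
[ 6.16389436e+02 -3.07999417e+02  2.40952421e-02] [0.4 0.1 0.4 0.2 0.4 0.5 0.5 0.6 0.4 0.2 0.5 0.3 0.  0.7 0.2 0.7]
staple [[ 556.40685278 -309.44499204  107.        ]] tri staple [ 555.10696179 -305.28907936  110.79157899]
```

View pics/t1o.png

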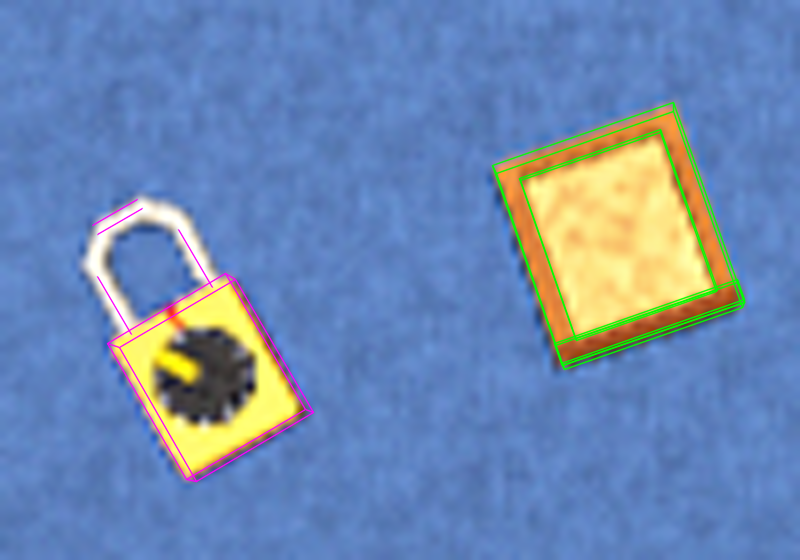

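View pics/s1o.png

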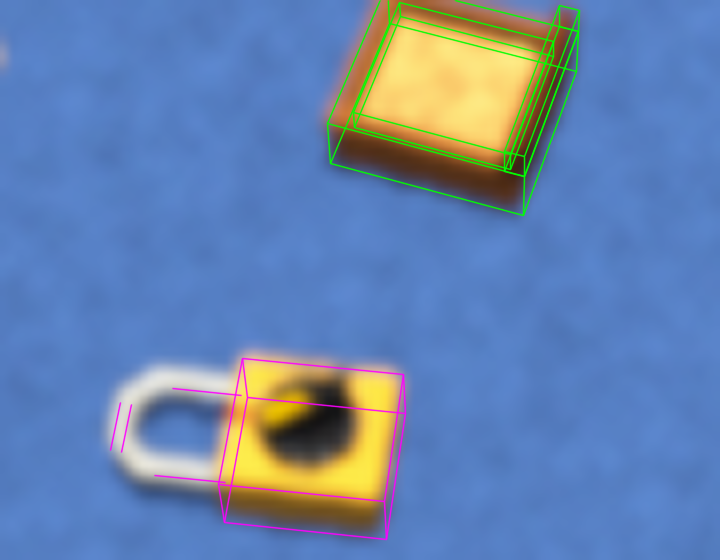

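```bash
cat > mv.py <<'E'
from h import *
def go(x,y,z,th=None):
    s=state();p=s['tcp_pos'];r=R.from_quat(s['tcp_rot']);M=r.as_matrix()
    d=M.T@(np.array([x,y,z])-p)/10
    cur=np.arctan2(M[1,0],M[0,0]); 
    w=None
    if th is not None:
        G=R.from_matrix(np.array([[np.cos(th),np.sin(th),0],[np.sin(th),-np.cos(th),0],[0,0,-1]]).astype(float))
        w=np.degrees((r.inv()*G).as_rotvec())
    print("t",s['time'],"pos",p.round(1),"th",cur.round(4),"tilt",np.degrees(np.arccos(-M[2,2])).round(2),"F",s['force'].round(1),"grip",round(s['grip_width'],1))
    print("delta cm (tool axes now):",d.round(3),"norm",np.linalg.norm(d).round(2),"rotvec deg:",None if w is None else w.round(2))
E
python3 -c "
from mv import *
L,C,H=np.load('poses.npy');go(L[0],L[1],120,L[2]-np.pi/2)"
```

```text
t 0.6 pos [ 189.5 -542.9  205.5] th -1.235 tilt 0.0 F [ 0.6  0.1 -0.2] grip 93.7
delta cm (tool axes now): [-62.635 -50.467   8.544] norm 80.89 rotvec deg: [  0.    -0.   -12.42]
```

Emit:
carry_out --deltas '[{"dx": -3.0, "dy": -2.4, "dz": 0.2, "gripper": -1}, {"dx": -3.0, "dy": -2.4, "dz": 0.2, "gripper": -1}, {"dx": -3.0, "dy": -2.4, "dz": 0.2, "gripper": -1}, {"dx": -3.0, "dy": -2.4, "dz": 0.2, "gripper": -1}, {"dx": -3.0, "dy": -2.4, "dz": 0.2, "gripper": -1}, {"dx": -3.0, "dy": -2.4, "dz": 0.2, "gripper": -1}, {"dx": -3.0, "dy": -2.4, "dz": 0.2, "gripper": -1}, {"dx": -3.0, "dy": -2.4, "dz": 0.2, "gripper": -1}, {"dx": -3.0, "dy": -2.4, "dz": 0.2, "gripper": -1}, {"dx": -3.0, "dy": -2.4, "dz": 0.2, "gripper": -1}, {"dx": -3.0, "dy": -2.4, "dz": 0.2, "gripper": -1}, {"dx": -3.0, "dy": -2.4, "dz": 0.2, "gripper": -1}, {"dx": -3.0, "dy": -2.4, "dz": 0.2, "gripper": -1}, {"dx": -3.0, "dy": -2.4, "dz": 0.2, "gripper": -1}, {"dx": -3.0, "dy": -2.4, "dz": 0.2, "gripper": -1}, {"dx": -3.0, "dy": -2.4, "dz": 0.2, "gripper": -1}, {"dx": -3.0, "dy": -2.4, "dz": 0.2, "gripper": -1}, {"dx": -3.0, "dy": -2.4, "dz": 0.2, "gripper": -1}, {"dx": -2.0, "dy": -1.6, "dz": 0.2, "gripper": -1}, {"wz": -6.2, "gripper": -1}]'

```text
invalid input
```

```bash
python3 -c "
from mv import *
L,C,H=np.load('poses.npy');go(L[0],L[1],120,L[2]-np.pi/2)"
```

```text
t 0.6 pos [ 189.5 -542.9  205.5] th -1.235 tilt 0.0 F [ 0.6  0.1 -0.2] grip 93.7
delta cm (tool axes now): [-62.635 -50.467   8.544] norm 80.89 rotvec deg: [  0.    -0.   -12.42]
```

Emit:
carry_out --deltas '[{"dx": -3.0, "dy": -2.4, "dz": 0.2, "wx": 0, "wy": 0, "wz": 0, "gripper": -1}]'

```text
time: 0.68
tcp_pos: [200.6, -511.3, 203.6]
tcp_rot: [0.814, -0.581, 0.001, 0.002]
force: [0.2, 0.6, 0.6]
grip_width: 94.0
```

Emit:
carry_out --deltas '[{"dx": -3.0, "dy": -2.4, "dz": 0.2, "wx": 0, "wy": 0, "wz": 0, "gripper": -1}, {"dx": -3.0, "dy": -2.4, "dz": 0.2, "wx": 0, "wy": 0, "wz": 0, "gripper": -1}, {"dx": -3.0, "dy": -2.4, "dz": 0.2, "wx": 0, "wy": 0, "wz": 0, "gripper": -1}, {"dx": -3.0, "dy": -2.4, "dz": 0.2, "wx": 0, "wy": 0, "wz": 0, "gripper": -1}, {"dx": -3.0, "dy": -2.4, "dz": 0.2, "wx": 0, "wy": 0, "wz": 0, "gripper": -1}, {"dx": -3.0, "dy": -2.4, "dz": 0.2, "wx": 0, "wy": 0, "wz": 0, "gripper": -1}, {"dx": -3.0, "dy": -2.4, "dz": 0.2, "wx": 0, "wy": 0, "wz": 0, "gripper": -1}, {"dx": -3.0, "dy": -2.4, "dz": 0.2, "wx": 0, "wy": 0, "wz": 0, "gripper": -1}, {"dx": -3.0, "dy": -2.4, "dz": 0.2, "wx": 0, "wy": 0, "wz": 0, "gripper": -1}, {"dx": -3.0, "dy": -2.4, "dz": 0.2, "wx": 0, "wy": 0, "wz": 0, "gripper": -1}, {"dx": -3.0, "dy": -2.4, "dz": 0.2, "wx": 0, "wy": 0, "wz": 0, "gripper": -1}, {"dx": -3.0, "dy": -2.4, "dz": 0.2, "wx": 0, "wy": 0, "wz": 0, "gripper": -1}, {"dx": -3.0, "dy": -2.4, "dz": 0.2, "wx": 0, "wy": 0, "wz": 0, "gripper": -1}, {"dx": -3.0, "dy": -2.4, "dz": 0.2, "wx": 0, "wy": 0, "wz": 0, "gripper": -1}, {"dx": -3.0, "dy": -2.4, "dz": 0.2, "wx": 0, "wy": 0, "wz": 0, "gripper": -1}, {"dx": -3.0, "dy": -2.4, "dz": 0.2, "wx": 0, "wy": 0, "wz": 0, "gripper": -1}, {"dx": -3.0, "dy": -2.4, "dz": 0.2, "wx": 0, "wy": 0, "wz": 0, "gripper": -1}, {"dx": -3.0, "dy": -2.4, "dz": 0.2, "wx": 0, "wy": 0, "wz": 0, "gripper": -1}, {"dx": -2.0, "dy": -1.6, "dz": 0.4, "wx": 0, "wy": 0, "wz": 0, "gripper": -1}, {"dx": 0, "dy": 0, "dz": 0, "wx": 0, "wy": 0, "wz": -6.2, "gripper": -1}]'

```text
time: 2.35
tcp_pos: [441.6, 173.8, 163.2]
tcp_rot: [0.847, -0.531, -0.0, -0.001]
force: [-0.4, -0.5, -0.1]
grip_width: 94.1
```

```bash
python3 -c "
from mv import *
L,C,H=np.load('poses.npy');go(L[0],L[1],120,L[2]-np.pi/2)"
```

```text
t 2.35 pos [441.6 173.8 163.2] th -1.1206 tilt 0.11 F [-0.4 -0.5 -0.1] grip 94.1
delta cm (tool axes now): [-2.902 -3.394  4.33 ] norm 6.22 rotvec deg: [-0.08  0.08 -5.86]
```

Emit:
carry_out --deltas '[{"dx": -1.45, "dy": -1.7, "dz": 1.0, "wx": 0, "wy": 0, "wz": 0, "gripper": -1}, {"dx": -1.45, "dy": -1.7, "dz": 1.3, "wx": 0, "wy": 0, "wz": 0, "gripper": -1}, {"dx": 0, "dy": 0, "dz": 1.0, "wx": 0, "wy": 0, "wz": -5.9, "gripper": -1}, {"dx": 0, "dy": 0, "dz": 1.0, "wx": 0, "wy": 0, "wz": 0, "gripper": -1}, {"dx": 0, "dy": 0, "dz": 0, "wx": 0, "wy": 0, "wz": 0, "gripper": -1}]'

```text
time: 2.77
tcp_pos: [457.0, 210.0, 118.1]
tcp_rot: [0.871, -0.491, -0.002, 0.002]
force: [0.1, -0.6, -0.8]
grip_width: 94.4
```

Run:
```python
from mv import *
L,C,H=np.load('poses.npy');go(L[0],L[1],14,L[2]-np.pi/2)
t=get_image("top");s=get_image("side")
crop("top",t,255,210,80,60,8,"t3"); crop("side",s,305,255,90,70,8,"s3")
```

```text
t 2.7667 pos [457.  210.  118.1] th -1.0256 tilt 0.28 F [ 0.1 -0.6 -0.8] grip 94.4
delta cm (tool axes now): [-0.261 -0.515 10.409] norm 10.42 rotvec deg: [ 0.27  0.07 -0.42]
t3 origin 215 180 scale 8
s3 origin 260 220 scale 8
```

View pics/s3.png

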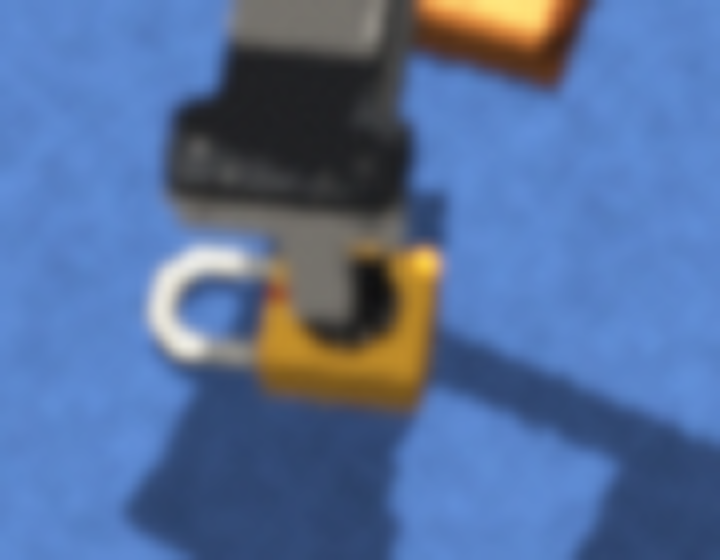

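View pics/t3.png

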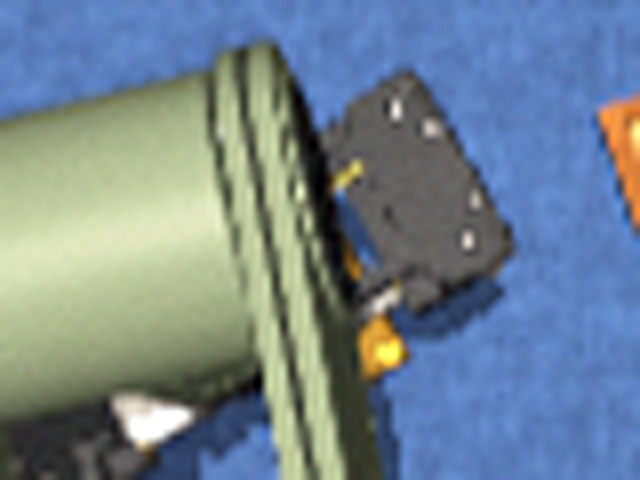

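The tool is above the lock, though the arm hides most of it from the top camera. I'll descend.

Emit:
carry_out --deltas '[{"dx": -0.25, "dy": -0.5, "dz": 2.5, "wx": 0, "wy": 0, "wz": -0.4, "gripper": -1}, {"dx": 0, "dy": 0, "dz": 2.5, "wx": 0, "wy": 0, "wz": 0, "gripper": -1}, {"dx": 0, "dy": 0, "dz": 2.0, "wx": 0, "wy": 0, "wz": 0, "gripper": -1}, {"dx": 0, "dy": 0, "dz": 0, "wx": 0, "wy": 0, "wz": 0, "gripper": -1}, {"dx": 0, "dy": 0, "dz": 0, "wx": 0, "wy": 0, "wz": 0, "gripper": -1}]'

```text
time: 3.28
tcp_pos: [461.5, 214.6, 50.4]
tcp_rot: [0.873, -0.488, -0.0, 0.0]
force: [1.2, 0.4, 1.2]
grip_width: 94.2
```

Run:
```python
from mv import *
L,C,H=np.load('poses.npy');go(L[0],L[1],14,L[2]-np.pi/2)
s=get_image("side")
crop("side",s,305,255,90,70,8,"s4")
```

```text
t 3.2833 pos [461.5 214.6  50.4] th -1.0185 tilt 0.08 F [1.2 0.4 1.2] grip 94.2
delta cm (tool axes now): [-0.111  0.151  3.644] norm 3.65 rotvec deg: [ 0.08  0.02 -0.01]
s4 origin 260 220 scale 8
```

View pics/s4.png

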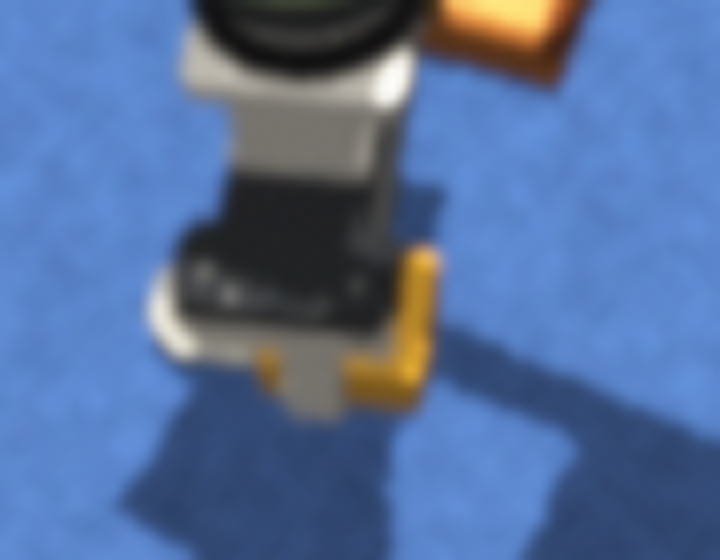

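Run:
```python
from ov import *
L,C,H=np.load('poses.npy')
s=state();M=R.from_quat(s['tcp_rot']).as_matrix();p=s['tcp_pos']
for k in (-1,1):
  for o in(-8,8):
    for a in (47,59):
      P=p+M[:,0]*k*a+M[:,1]*o
      print(k,o,a,P.round(0),(proj("side",P)[0]-[260,220]+.5)*8)
im=cv2.imread("pics/side0.png")[:,:,::-1]
s1=lambda u,v:np.array([265+u/8-.5,205+v/8-.5])
overlay("side",im,[(LOCK,L,(255,0,255),0),(LOCK,(L[0],L[1]+3,L[2]),(0,255,255),0)],305,255,90,70,8,"s5")
```

```text
-1 -8 47 [445. 259.  52.] [298.77672758 391.82671422]
-1 -8 59 [439. 269.  52.] [293.26333185 423.2166587 ]
-1 8 47 [431. 251.  52.] [344.26981418 396.55785415]
-1 8 59 [425. 261.  52.] [339.07901927 428.0198219 ]
1 -8 47 [494. 179.  52.] [339.44371259 160.55193555]
1 -8 59 [501. 169.  52.] [344.33180686 132.78348961]
1 8 47 [481. 171.  52.] [382.54215177 164.76982472]
1 8 59 [487. 161.  52.] [387.14063337 136.94182094]
```

View pics/s5.png

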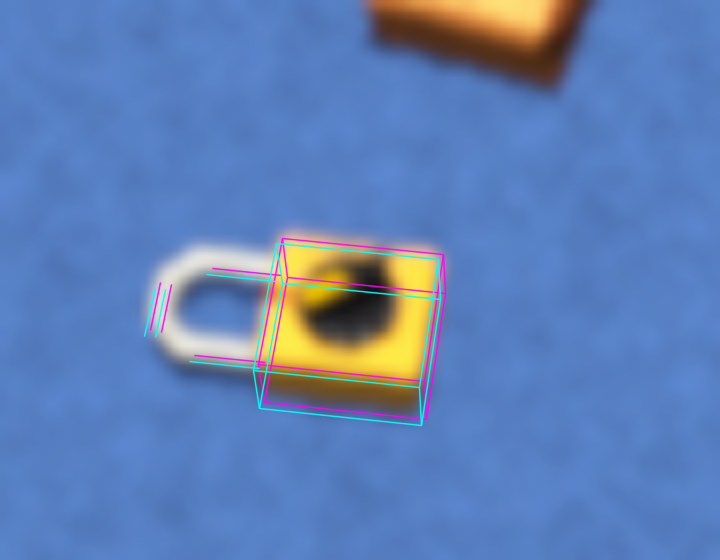

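```bash
cat > joint.py <<'E'
from ov import *
def t1(u,v):return np.array([228+u/8-.5,173+v/8-.5])
def s1(u,v):return np.array([265+u/8-.5,205+v/8-.5])
def t2(u,v):return np.array([380+u/6-.5,135+v/6-.5])
def s2(u,v):return np.array([315+u/6-.5,95+v/6-.5])
LO=[("top",t1(113,343),(30,26,30)),("top",t1(230,278),(30,-26,30)),("top",t1(304,408),(-30,-26,30)),("top",t1(142,200),(74,0,16)),
 ("side",s1(240,355),(30,-26,30)),("side",s1(403,372),(-30,-26,30)),("side",s1(220,487),(30,26,30)),("side",s1(378,500),(-30,26,30)),("side",s1(108,425),(74,0,16))]
CO=[("top",t1(497,165),(40.5,36.5,28)),("top",t1(672,105),(40.5,-36.5,28)),("top",t1(562,365),(-40.5,36.5,42)) ,("top",t1(742,298),(-40.5,-36.5,42)),
 ("side",s1(330,122),(40.5,36.5,28)),("side",s1(575,12),(-40.5,-36.5,42))]
HO=[("top",t2(68,10),(100,110,80)),("top",t2(508,8),(100,-110,80)),("top",t2(78,412),(-100,110,80)),("top",t2(525,410),(-100,-110,80)),
 ("side",s2(45,230),(100,110,80)),("side",s2(325,375),(-100,110,80)),("side",s2(517,165),(-100,-110,80)),("side",s2(248,45),(100,-110,80))]
def f(p):
    o=[]
    for i,ob in enumerate((LO,CO,HO)):
        for c,uv,P in ob:
            r=proj(c,T(*p[3*i:3*i+3],[P]))[0]-uv
            if c=="side": r=r+p[9:11]
            o.append(r)
    return np.concatenate(o)
E
python3 - <<'E'
from joint import *
q=np.load('poses.npy').ravel()
r=least_squares(f,np.r_[q,0,0],loss='soft_l1');print(r.x.reshape(-1)[:9].reshape(3,3).round(4),r.x[9:]);print(r.fun.round(1) if 0 else f(r.x).round(1))
np.save("poses2.npy",r.x[:9].reshape(3,3));np.save("sideoff.npy",r.x[9:])
E
```

```text
[[ 4.599004e+02  2.139354e+02  5.316000e-01]
 [ 5.164482e+02  5.952250e+01  3.540000e-01]
 [ 6.158350e+02 -3.082933e+02  2.380000e-02]] [-0.41871484 -0.03908377]
[-0.3 -0.3  0.  -0.6  0.3  0.4 -2.7  1.2  0.2 -0.1 -0.1  0.2 -0.6 -0.8
  0.3  0.1  0.7 -0.5 -0.4  0.2  0.3 -0.2 -0.  -0.   0.4  0.3 -0.7  0.2
  0.2 -0.2  0.5  0.  -0.3  0.4  0.5 -0.3 -0.4 -0.4  0.2  0.1  0.2 -0.4
 -0.3  0.7 -0.1  0.7]
```

Emit:
carry_out --deltas '[{"dx": -0.1, "dy": 0.1, "dz": 1.2, "wx": 0, "wy": 0, "wz": 0.5, "gripper": -1}, {"dx": 0, "dy": 0, "dz": 1.2, "wx": 0, "wy": 0, "wz": 0, "gripper": -1}, {"dx": 0, "dy": 0, "dz": 1.2, "wx": 0, "wy": 0, "wz": 0, "gripper": -1}, {"dx": 0, "dy": 0, "dz": 0, "wx": 0, "wy": 0, "wz": 0, "gripper": -1}, {"dx": 0, "dy": 0, "dz": 0, "wx": 0, "wy": 0, "wz": 0, "gripper": 1}, {"dx": 0, "dy": 0, "dz": 0, "wx": 0, "wy": 0, "wz": 0, "gripper": 1}, {"dx": 0, "dy": 0, "dz": 0, "wx": 0, "wy": 0, "wz": 0, "gripper": 1}, {"dx": 0, "dy": 0, "dz": 0, "wx": 0, "wy": 0, "wz": 0, "gripper": 1}, {"dx": 0, "dy": 0, "dz": 0, "wx": 0, "wy": 0, "wz": 0, "gripper": 1}, {"dx": 0, "dy": 0, "dz": 0, "wx": 0, "wy": 0, "wz": 0, "gripper": 1}]'

```text
time: 4.17
tcp_pos: [460.9, 215.6, 14.9]
tcp_rot: [0.871, -0.491, 0.0, -0.0]
force: [2.6, -4.3, 0.8]
grip_width: 57.3
```

Run:
```python
from mv import *
L,C,H=np.load('poses2.npy');go(L[0],L[1],14,L[2]-np.pi/2)
s=get_image("side")
crop("side",s,305,255,90,70,8,"s6")
```

```text
t 4.1667 pos [460.9 215.6  14.9] th -1.0254 tilt 0.06 F [ 2.6 -4.3  0.8] grip 57.3
delta cm (tool axes now): [0.088 0.172 0.091] norm 0.21 rotvec deg: [-0.05 -0.03  0.79]
s6 origin 260 220 scale 8
```

View pics/s6.png

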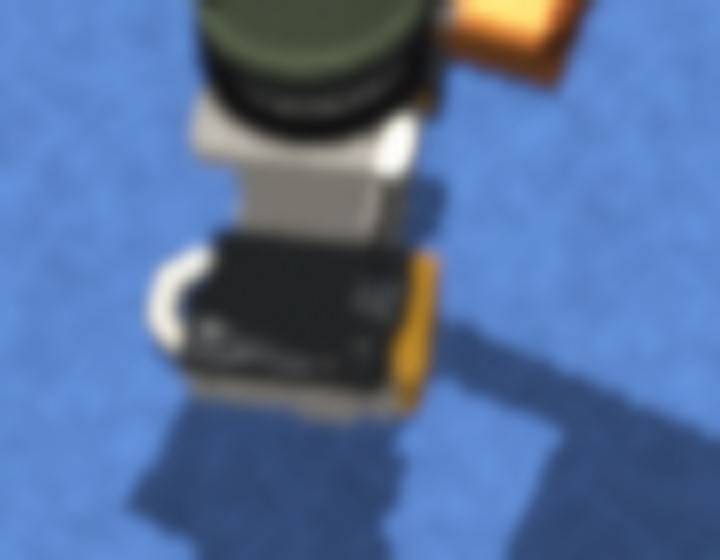

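Emit:
carry_out --deltas '[{"dx": 0, "dy": 0, "dz": 0, "wx": 0, "wy": 0, "wz": 0, "gripper": 1}, {"dx": 0, "dy": 0, "dz": 0, "wx": 0, "wy": 0, "wz": 0, "gripper": 1}, {"dx": 0, "dy": 0, "dz": 0, "wx": 0, "wy": 0, "wz": 0, "gripper": 1}, {"dx": 0, "dy": 0, "dz": 0, "wx": 0, "wy": 0, "wz": 0, "gripper": 1}]'

```text
time: 4.55
tcp_pos: [461.4, 215.2, 14.9]
tcp_rot: [0.871, -0.49, 0.001, -0.0]
force: [1.9, -3.2, 3.4]
grip_width: 52.0
```

Run:
```python
from mv import *
L,C,H=np.load('poses2.npy');go(L[0],L[1],14,L[2]-np.pi/2)
```

```text
t 4.55 pos [461.4 215.2  14.9] th -1.0253 tilt 0.09 F [ 1.9 -3.2  3.4] grip 52.0
delta cm (tool axes now): [0.031 0.193 0.088] norm 0.21 rotvec deg: [-0.06 -0.07  0.8 ]
```

Emit:
carry_out --deltas '[{"dx": 0, "dy": 0, "dz": -1.0, "wx": 0, "wy": 0, "wz": 0, "gripper": 1}, {"dx": 0, "dy": 0, "dz": -2.5, "wx": 0, "wy": 0, "wz": 0, "gripper": 1}, {"dx": 0, "dy": 0, "dz": -2.5, "wx": 0, "wy": 0, "wz": 0, "gripper": 1}, {"dx": 0, "dy": 0, "dz": -1.0, "wx": 0, "wy": 0, "wz": 4.0, "gripper": 1}, {"dx": 0, "dy": 0, "dz": 0, "wx": 0, "wy": 0, "wz": 4.0, "gripper": 1}, {"dx": 0, "dy": 0, "dz": 0, "wx": 0, "wy": 0, "wz": 3.0, "gripper": 1}, {"dx": 0, "dy": 0, "dz": 0, "wx": 0, "wy": 0, "wz": 0, "gripper": 1}]'

```text
time: 5.13
tcp_pos: [458.8, 215.9, 84.0]
tcp_rot: [0.82, -0.572, -0.001, 0.001]
force: [-1.0, 0.4, -4.4]
grip_width: 52.0
```

Run:
```python
from mv import *
go(518.2,60.1,85,.354-np.pi/2)
```

```text
t 5.1333 pos [458.8 215.9  84. ] th -1.2185 tilt 0.18 F [-1.   0.4 -4.4] grip 52.0
delta cm (tool axes now): [16.675 -0.202 -0.13 ] norm 16.68 rotvec deg: [ 0.15  0.1  -0.09]
```

Emit:
carry_out --deltas '[{"dx": 2.5, "dy": 0, "dz": 0, "wx": 0, "wy": 0, "wz": 0, "gripper": 1}, {"dx": 3.0, "dy": 0, "dz": 0, "wx": 0, "wy": 0, "wz": 0, "gripper": 1}, {"dx": 3.0, "dy": 0, "dz": 0, "wx": 0, "wy": 0, "wz": 0, "gripper": 1}, {"dx": 3.0, "dy": 0, "dz": 0, "wx": 0, "wy": 0, "wz": 0, "gripper": 1}, {"dx": 3.0, "dy": 0, "dz": 0, "wx": 0, "wy": 0, "wz": 0, "gripper": 1}, {"dx": 2.0, "dy": 0, "dz": 0, "wx": 0, "wy": 0, "wz": 0, "gripper": 1}, {"dx": 0, "dy": 0, "dz": 0, "wx": 0, "wy": 0, "wz": 0, "gripper": 1}, {"dx": 0, "dy": 0, "dz": 0, "wx": 0, "wy": 0, "wz": 0, "gripper": 1}, {"dx": 0, "dy": 0, "dz": 0, "wx": 0, "wy": 0, "wz": 0, "gripper": 1}]'

```text
time: 5.88
tcp_pos: [516.2, 61.5, 83.6]
tcp_rot: [0.82, -0.572, -0.002, 0.0]
force: [-0.2, 0.4, -3.3]
grip_width: 51.6
```

Run:
```python
from mv import *
go(518.2,60.1,33,.354-np.pi/2)
```

```text
t 5.8833 pos [516.2  61.5  83.6] th -1.2171 tilt 0.18 F [-0.2  0.4 -3.3] grip 51.6
delta cm (tool axes now): [ 0.212 -0.152  5.057] norm 5.06 rotvec deg: [ 0.13  0.12 -0.02]
```

Emit:
carry_out --deltas '[{"dx": 0.2, "dy": -0.15, "dz": 0, "wx": 0, "wy": 0, "wz": 0, "gripper": 1}, {"dx": 0, "dy": 0, "dz": 1.5, "wx": 0, "wy": 0, "wz": 0, "gripper": 1}, {"dx": 0, "dy": 0, "dz": 1.2, "wx": 0, "wy": 0, "wz": 0, "gripper": 1}, {"dx": 0, "dy": 0, "dz": 0, "wx": 0, "wy": 0, "wz": 0, "gripper": 1}, {"dx": 0, "dy": 0, "dz": 0, "wx": 0, "wy": 0, "wz": 0, "gripper": 1}]'

```text
time: 6.3
tcp_pos: [517.9, 60.1, 56.0]
tcp_rot: [0.821, -0.571, -0.002, 0.001]
force: [0.5, 0.1, -4.3]
grip_width: 51.7
```

Run:
```python
from mv import *
go(518.2,60.1,33,.354-np.pi/2)
t=get_image("top");s=get_image("side")
crop("top",t,304,200,80,60,8,"t7"); crop("side",s,320,215,90,70,8,"s7")
```

```text
t 6.3 pos [517.9  60.1  56. ] th -1.2164 tilt 0.23 F [ 0.5  0.1 -4.3] grip 51.7
delta cm (tool axes now): [ 0.02  -0.039  2.303] norm 2.3 rotvec deg: [0.21 0.1  0.03]
t7 origin 264 170 scale 8
s7 origin 275 180 scale 8
```

View pics/s7.png

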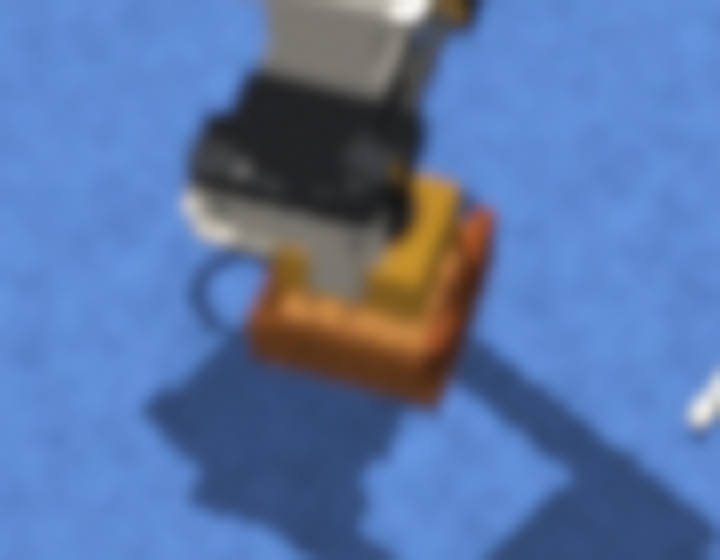

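View pics/t7.png

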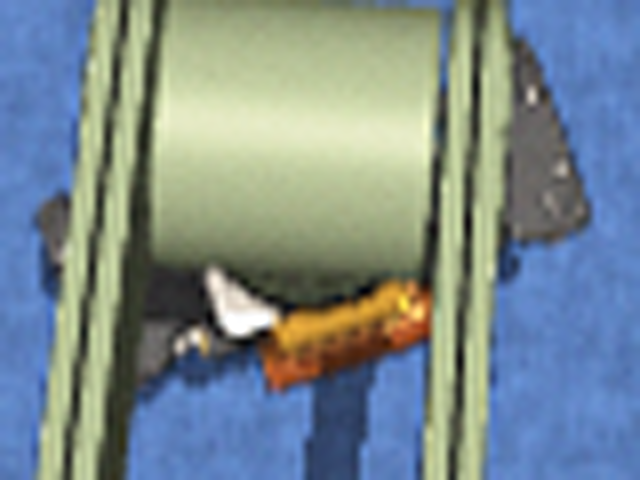

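The lock is over the pocket, clear of the tall wall. I'll lower it gently.

Emit:
carry_out --deltas '[{"dx": 0, "dy": 0, "dz": 0.5, "wx": 0.2, "wy": 0.1, "wz": 0, "gripper": 1}, {"dx": 0, "dy": 0, "dz": 0.5, "wx": 0, "wy": 0, "wz": 0, "gripper": 1}, {"dx": 0, "dy": 0, "dz": 0.4, "wx": 0, "wy": 0, "wz": 0, "gripper": 1}, {"dx": 0, "dy": 0, "dz": 0.3, "wx": 0, "wy": 0, "wz": 0, "gripper": 1}, {"dx": 0, "dy": 0, "dz": 0, "wx": 0, "wy": 0, "wz": 0, "gripper": 1}, {"dx": 0, "dy": 0, "dz": 0, "wx": 0, "wy": 0, "wz": 0, "gripper": 1}]'

```text
time: 6.9
tcp_pos: [519.5, 59.3, 40.1]
tcp_rot: [0.82, -0.572, 0.001, -0.001]
force: [-0.3, -0.7, -4.0]
grip_width: 51.7
```

Emit:
carry_out --deltas '[{"dx": -0.05, "dy": 0.04, "dz": 0.2, "wx": 0, "wy": 0, "wz": 0, "gripper": 1}, {"dx": 0, "dy": 0, "dz": 0.2, "wx": 0, "wy": 0, "wz": 0, "gripper": 1}, {"dx": 0, "dy": 0, "dz": 0.2, "wx": 0, "wy": 0, "wz": 0, "gripper": 1}, {"dx": 0, "dy": 0, "dz": 0, "wx": 0, "wy": 0, "wz": 0, "gripper": 1}, {"dx": 0, "dy": 0, "dz": 0, "wx": 0, "wy": 0, "wz": 0, "gripper": 1}]'

```text
time: 7.32
tcp_pos: [519.1, 59.7, 34.3]
tcp_rot: [0.82, -0.572, 0.002, -0.001]
force: [-0.0, -0.6, -4.3]
grip_width: 51.6
```

Run:
```python
from mv import *
go(518.2,60.1,33,.354-np.pi/2)
t=get_image("top");s=get_image("side")
crop("side",s,320,215,90,70,8,"s8")
go(518.2,60.1,33,.354-np.pi/2)
```

```text
t 7.3167 pos [519.1  59.7  34.3] th -1.2175 tilt 0.2 F [-0.  -0.6 -4.3] grip 51.6
delta cm (tool axes now): [-0.067  0.067  0.128] norm 0.16 rotvec deg: [-0.18 -0.09 -0.04]
s8 origin 275 180 scale 8
t 7.4167 pos [519.3  59.7  34.5] th -1.2176 tilt 0.23 F [ 0.7 -0.3 -3.6] grip 51.6
delta cm (tool axes now): [-0.077  0.09   0.149] norm 0.19 rotvec deg: [-0.21 -0.1  -0.04]
```

View pics/s8.png

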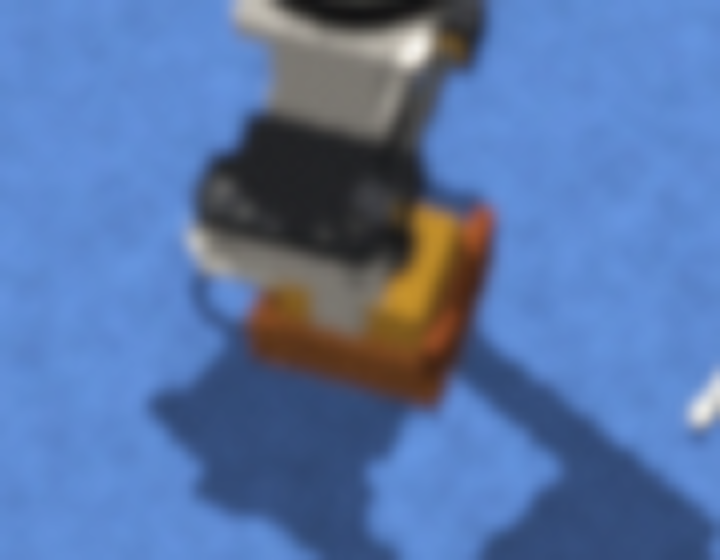

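Emit:
carry_out --deltas '[{"dx": 0, "dy": 0, "dz": 0.2, "wx": 0, "wy": 0, "wz": 0, "gripper": 1}, {"dx": 0, "dy": 0, "dz": 0, "wx": 0, "wy": 0, "wz": 0, "gripper": 1}, {"dx": 0, "dy": 0, "dz": 0, "wx": 0, "wy": 0, "wz": 0, "gripper": 1}]'

```text
time: 7.67
tcp_pos: [520.0, 59.7, 32.9]
tcp_rot: [0.82, -0.572, 0.002, -0.001]
force: [1.3, -0.6, -0.8]
grip_width: 51.7
```

Contact with the floor shows: the force went from −4 to −0.8. I'll release and rise.

Emit:
carry_out --deltas '[{"dx": 0, "dy": 0, "dz": 0, "wx": 0, "wy": 0, "wz": 0, "gripper": -0.4}, {"dx": 0, "dy": 0, "dz": 0, "wx": 0, "wy": 0, "wz": 0, "gripper": -0.4}, {"dx": 0, "dy": 0, "dz": 0, "wx": 0, "wy": 0, "wz": 0, "gripper": -0.4}, {"dx": 0, "dy": 0, "dz": 0, "wx": 0, "wy": 0, "wz": 0, "gripper": -0.4}, {"dx": 0, "dy": 0, "dz": 0, "wx": 0, "wy": 0, "wz": 0, "gripper": -0.4}, {"dx": 0, "dy": 0, "dz": -1.5, "wx": 0, "wy": 0, "wz": 0, "gripper": -0.4}, {"dx": 0, "dy": 0, "dz": -3.0, "wx": 0, "wy": 0, "wz": 0, "gripper": -0.4}, {"dx": 0, "dy": 0, "dz": -4.0, "wx": 0, "wy": 0, "wz": 0, "gripper": -0.4}, {"dx": 0, "dy": 4.0, "dz": -1.0, "wx": 0, "wy": 0, "wz": 0, "gripper": -0.4}, {"dx": 0, "dy": 4.0, "dz": -1.0, "wx": 0, "wy": 0, "wz": 0, "gripper": -0.4}, {"dx": 0, "dy": 4.0, "dz": -1.0, "wx": 0, "wy": 0, "wz": 0, "gripper": -0.4}, {"dx": 0, "dy": 0, "dz": 0, "wx": 0, "wy": 0, "wz": 0, "gripper": -0.4}, {"dx": 0, "dy": 0, "dz": 0, "wx": 0, "wy": 0, "wz": 0, "gripper": -0.4}]'

```text
time: 8.75
tcp_pos: [405.2, 17.9, 147.7]
tcp_rot: [0.82, -0.572, 0.003, -0.001]
force: [0.4, -0.1, -0.3]
grip_width: 65.7
```

Run:
```python
from mv import *
go(518.2,60.1,33,.354-np.pi/2)
t=get_image("top");s=get_image("side")
cv2.imwrite("pics/T9.png",t[:,:,::-1]);cv2.imwrite("pics/S9.png",s[:,:,::-1])
crop("top",t,304,200,80,60,8,"t9"); crop("side",s,320,215,90,70,8,"s9")
```

```text
t 8.75 pos [405.2  17.9 147.7] th -1.2189 tilt 0.37 F [ 0.4 -0.1 -0.3] grip 65.7
delta cm (tool axes now): [ -0.098 -11.997  11.543] norm 16.65 rotvec deg: [-0.33 -0.17 -0.12]
t9 origin 264 170 scale 8
s9 origin 275 180 scale 8
```

View pics/s9.png

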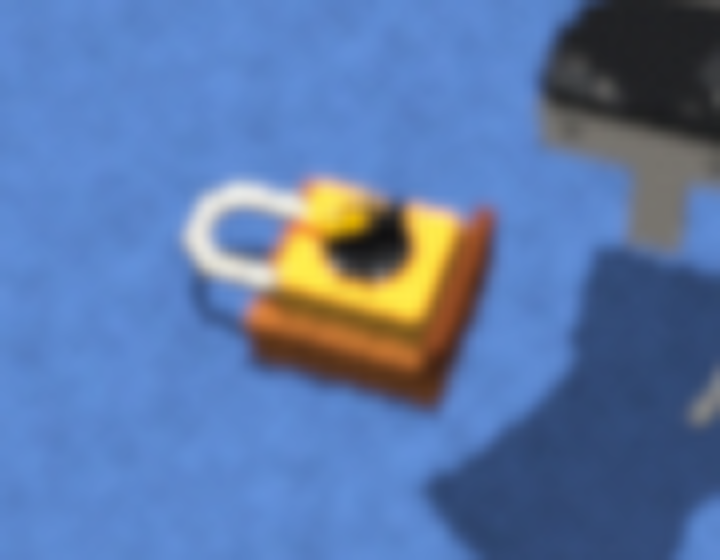

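View pics/t9.png

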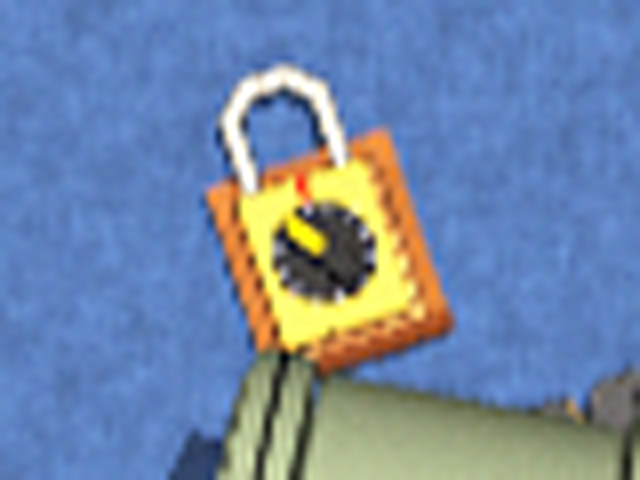

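Run:
```python
from ov import *
t=cv2.imread("pics/T9.png")[:,:,::-1];s=cv2.imread("pics/S9.png")[:,:,::-1]
x,y,yaw=516.5+.5,59.6,.354
L=(x,y,yaw)
for n in (1,2):
    a=yaw+n*np.pi/6
    it=[(LOCK,L,(255,0,255),18),(box(-17,17,-5,5,34,50)+[((8,-5,50),(8,5,50))],(x,y,a),(0,255,255),18)]
    overlay("top",t,it,304,200,50,40,12,f"ta{n}"); overlay("side",s,it,320,210,50,40,12,f"sa{n}")
ims=[np.hstack([cv2.imread(f"pics/{k}{n}.png") for k in("ta","sa")]) for n in (1,2)]
cv2.imwrite("pics/cmp.png",cv2.resize(np.vstack(ims),None,fx=.66,fy=.6))
```

```text
(no output)
```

View pics/cmp.png

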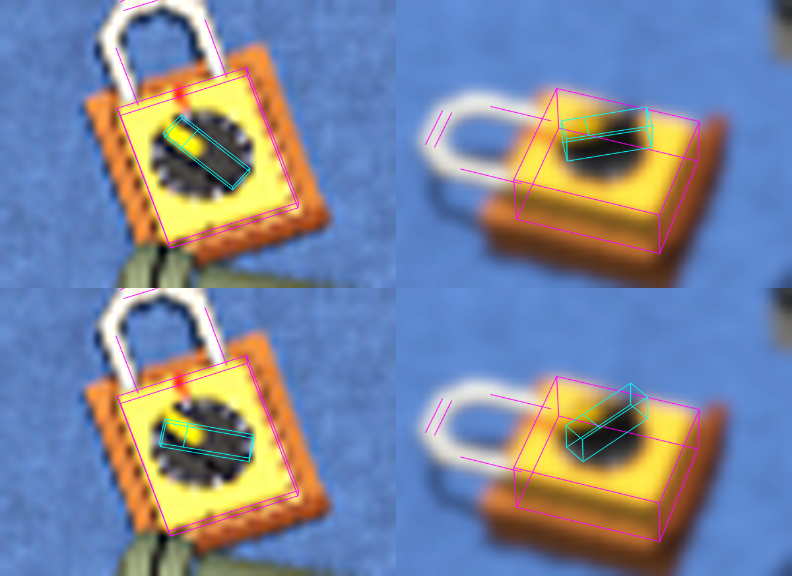

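The top and side overlays agree: the lock is seated and the dial is one click off, at about 0.52. I'll go over the knob now.

Emit:
carry_out --deltas '[{"dx": 0, "dy": -4.0, "dz": 0, "wx": 0, "wy": 0, "wz": 0, "gripper": 0.3}, {"dx": 0, "dy": -4.0, "dz": 0.5, "wx": 0, "wy": 0, "wz": 0, "gripper": 0.3}, {"dx": 0, "dy": -3.8, "dz": 1.5, "wx": 0, "wy": 0, "wz": 0, "gripper": 0.3}, {"dx": 0, "dy": 0, "dz": 1.5, "wx": 0, "wy": 0, "wz": -6.0, "gripper": 0.3}, {"dx": 0, "dy": 0, "dz": 1.0, "wx": 0, "wy": 0, "wz": -6.0, "gripper": 0.3}, {"dx": 0, "dy": 0, "dz": 0, "wx": 0, "wy": 0, "wz": -6.0, "gripper": 0.3}, {"dx": 0, "dy": 0, "dz": 0, "wx": 0, "wy": 0, "wz": -6.0, "gripper": 0.3}, {"dx": 0, "dy": 0, "dz": 0, "wx": 0, "wy": 0, "wz": -6.0, "gripper": 0.3}, {"dx": 0, "dy": 0, "dz": 0, "wx": 0, "wy": 0, "wz": 0, "gripper": 0.3}, {"dx": 0, "dy": 0, "dz": 0, "wx": 0, "wy": 0, "wz": 0, "gripper": 0.3}, {"dx": 0, "dy": 0, "dz": 0, "wx": 0, "wy": 0, "wz": 0, "gripper": 0.3}]'

```text
time: 9.77
tcp_pos: [517.6, 59.3, 101.9]
tcp_rot: [0.94, -0.341, 0.002, -0.0]
force: [0.1, 0.7, 0.3]
grip_width: 33.1
```

Run:
```python
from mv import *
go(517.8,60,55,.354+np.pi/6-np.pi/2)
s=get_image("side")
crop("side",s,320,205,90,70,8,"s10")
go(517.8,60,55,.354+np.pi/6-np.pi/2)
```

```text
t 9.7667 pos [517.6  59.3 101.9] th -0.6957 tilt 0.19 F [0.1 0.7 0.3] grip 33.1
delta cm (tool axes now): [-0.043 -0.058  4.69 ] norm 4.69 rotvec deg: [-0.11 -0.16 -0.15]
s10 origin 275 170 scale 8
t 9.8167 pos [517.5  59.2 102.1] th -0.6954 tilt 0.2 F [ 0.   0.4 -0.6] grip 32.6
delta cm (tool axes now): [-0.042 -0.069  4.71 ] norm 4.71 rotvec deg: [-0.11 -0.17 -0.13]
```

View pics/s10.png

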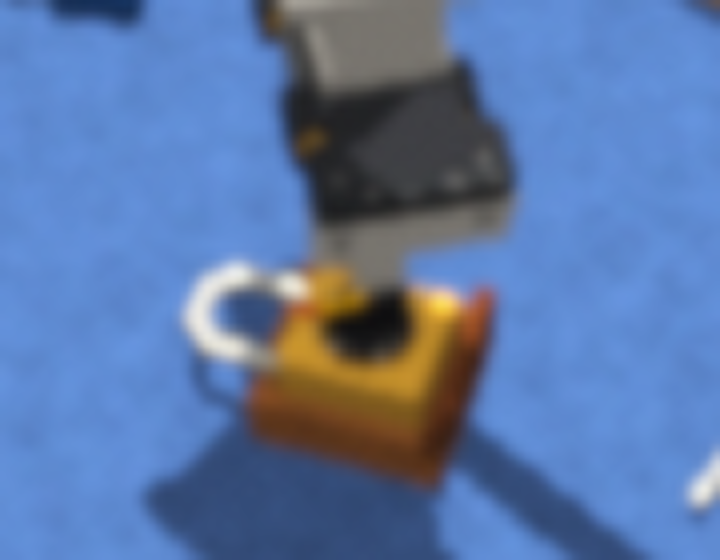

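The fingers are over the knob and the lock is undisturbed. I'll descend and close.

Emit:
carry_out --deltas '[{"dx": -0.04, "dy": -0.06, "dz": 1.8, "wx": 0, "wy": 0, "wz": 0, "gripper": 0.3}, {"dx": 0, "dy": 0, "dz": 1.8, "wx": 0, "wy": 0, "wz": 0, "gripper": 0.3}, {"dx": 0, "dy": 0, "dz": 1.0, "wx": 0, "wy": 0, "wz": 0, "gripper": 0.3}, {"dx": 0, "dy": 0, "dz": 0, "wx": 0, "wy": 0, "wz": 0, "gripper": 0.3}, {"dx": 0, "dy": 0, "dz": 0, "wx": 0, "wy": 0, "wz": 0, "gripper": 1}, {"dx": 0, "dy": 0, "dz": 0, "wx": 0, "wy": 0, "wz": 0, "gripper": 1}, {"dx": 0, "dy": 0, "dz": 0, "wx": 0, "wy": 0, "wz": 0, "gripper": 1}, {"dx": 0, "dy": 0, "dz": 0, "wx": 0, "wy": 0, "wz": 0, "gripper": 1}, {"dx": 0, "dy": 0, "dz": 0, "wx": 0, "wy": 0, "wz": 0, "gripper": 1}, {"dx": 0, "dy": 0, "dz": 0, "wx": 0, "wy": 0, "wz": 0, "gripper": 1}, {"dx": 0, "dy": 0, "dz": 0, "wx": 0, "wy": 0, "wz": 0, "gripper": 1}, {"dx": 0, "dy": 0, "dz": 0, "wx": 0, "wy": 0, "wz": 0, "gripper": 1}]'

```text
time: 10.82
tcp_pos: [518.6, 59.3, 57.5]
tcp_rot: [0.94, -0.34, 0.003, -0.001]
force: [0.5, -1.5, 5.2]
grip_width: 9.7
```

Run:
```python
from mv import *
go(517.8,60,55,.354-np.pi/2)
print(state()['wrist_torque'])
```

```text
t 10.8167 pos [518.6  59.3  57.5] th -0.694 tilt 0.37 F [ 0.5 -1.5  5.2] grip 9.7
delta cm (tool axes now): [-0.102 -0.002  0.25 ] norm 0.27 rotvec deg: [-0.27 -0.27 29.96]
[-0.36834306 -0.13782916 -0.07011607]
```

Emit:
carry_out --deltas '[{"dx": 0, "dy": 0, "dz": 0, "wx": 0, "wy": 0, "wz": 5, "gripper": 1}, {"dx": 0, "dy": 0, "dz": 0, "wx": 0, "wy": 0, "wz": 5, "gripper": 1}, {"dx": 0, "dy": 0, "dz": 0, "wx": 0, "wy": 0, "wz": 5, "gripper": 1}, {"dx": 0, "dy": 0, "dz": 0, "wx": 0, "wy": 0, "wz": 5, "gripper": 1}, {"dx": 0, "dy": 0, "dz": 0, "wx": 0, "wy": 0, "wz": 5, "gripper": 1}, {"dx": 0, "dy": 0, "dz": 0, "wx": 0, "wy": 0, "wz": 5.5, "gripper": 1}, {"dx": 0, "dy": 0, "dz": 0, "wx": 0, "wy": 0, "wz": 0, "gripper": 1}, {"dx": 0, "dy": 0, "dz": 0, "wx": 0, "wy": 0, "wz": 0, "gripper": 1}, {"dx": 0, "dy": 0, "dz": 0, "wx": 0, "wy": 0, "wz": 0, "gripper": 1}]'

```text
time: 11.57
tcp_pos: [518.5, 59.4, 57.5]
tcp_rot: [0.818, -0.575, 0.003, -0.001]
force: [-0.0, -1.4, 4.4]
grip_width: 9.5
```

Run:
```python
from mv import *
go(517.8,60,55,.354-np.pi/2)
print(state()['wrist_torque'])
```

```text
t 11.5667 pos [518.5  59.4  57.5] th -1.2264 tilt 0.36 F [-0.  -1.4  4.4] grip 9.5
delta cm (tool axes now): [-0.081  0.046  0.247] norm 0.26 rotvec deg: [-0.32 -0.18 -0.55]
[-0.3966662  -0.14039538 -0.01138395]
```

Now I'll release, go up and back, and look.

Emit:
carry_out --deltas '[{"dx": 0, "dy": 0, "dz": 0, "wx": 0, "wy": 0, "wz": 0, "gripper": 0.2}, {"dx": 0, "dy": 0, "dz": 0, "wx": 0, "wy": 0, "wz": 0, "gripper": 0.2}, {"dx": 0, "dy": 0, "dz": 0, "wx": 0, "wy": 0, "wz": 0, "gripper": 0.2}, {"dx": 0, "dy": 0, "dz": 0, "wx": 0, "wy": 0, "wz": 0, "gripper": 0.0}, {"dx": 0, "dy": 0, "dz": -2.0, "wx": 0, "wy": 0, "wz": 0, "gripper": -0.2}, {"dx": 0, "dy": 0, "dz": -3.0, "wx": 0, "wy": 0, "wz": 0, "gripper": -0.4}, {"dx": 0, "dy": 0, "dz": -3.0, "wx": 0, "wy": 0, "wz": -0.5, "gripper": -0.4}, {"dx": 0, "dy": 4.0, "dz": -0.5, "wx": 0, "wy": 0, "wz": 0, "gripper": -0.4}, {"dx": 0, "dy": 4.0, "dz": -0.5, "wx": 0, "wy": 0, "wz": 0, "gripper": -0.4}, {"dx": 0, "dy": 4.0, "dz": 0, "wx": 0, "wy": 0, "wz": 0, "gripper": -0.4}, {"dx": 0, "dy": 0, "dz": 0, "wx": 0, "wy": 0, "wz": 0, "gripper": -0.4}, {"dx": 0, "dy": 0, "dz": 0, "wx": 0, "wy": 0, "wz": 0, "gripper": -0.4}]'

```text
time: 12.57
tcp_pos: [402.1, 18.4, 145.2]
tcp_rot: [0.82, -0.572, 0.001, -0.001]
force: [0.4, 0.3, 0.4]
grip_width: 65.5
```

Run:
```python
from mv import *
from ov import *
t=get_image("top");s=get_image("side")
cv2.imwrite("pics/T11.png",t[:,:,::-1]);cv2.imwrite("pics/S11.png",s[:,:,::-1])
x,y,yaw=517.5,60,.354
it=[(LOCK,(x,y,yaw),(255,0,255),18)]
overlay("top",t,it,304,195,50,40,12,"ta"); overlay("side",s,it,315,210,50,40,12,"sa")
overlay("top",t,[],304,195,50,40,12,"tb"); overlay("side",s,[],315,210,50,40,12,"sb")
cv2.imwrite("pics/cmp2.png",cv2.resize(np.vstack([np.hstack([cv2.imread(f"pics/{a}.png") for a in p]) for p in (("ta","sa"),("tb","sb"))]),None,fx=.66,fy=.6))
# target: legs
c,sn=np.cos(yaw),np.sin(yaw)
print((x+56*c,y+56*sn)); go(x+56*c,y+56*sn,30,yaw-np.pi/2)
```

```text
(np.float64(570.0276421769931), np.float64(79.412542526052))
t 12.6667 pos [405.4  18.3 146.5] th -1.2178 tilt 0.33 F [0.1 0.8 0.3] grip 66.1
delta cm (tool axes now): [ -0.071 -17.498  11.739] norm 21.07 rotvec deg: [-0.3  -0.13 -0.06]
```

View pics/cmp2.png

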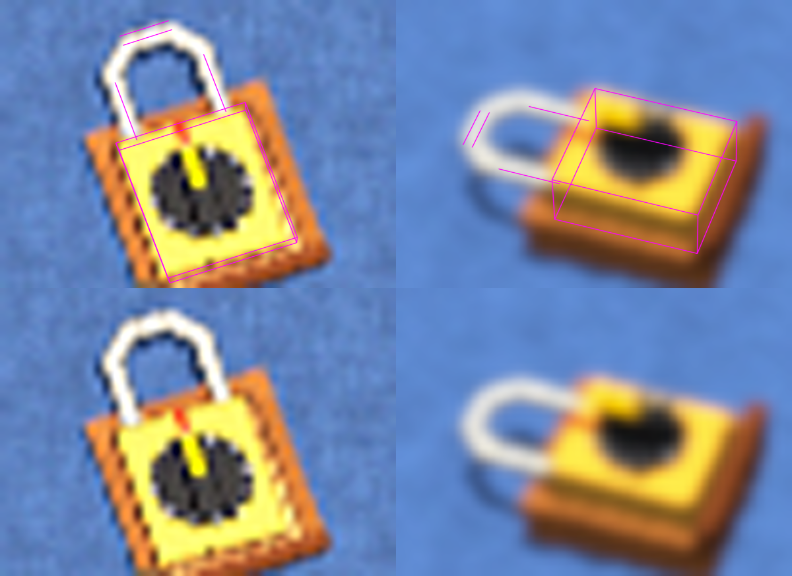

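The yellow pointer now lines up with the red mark, and the lock is still seated. Next I'll move over the shackle legs.

Emit:
carry_out --deltas '[{"dx": -0.05, "dy": -3.5, "dz": 0, "wx": 0, "wy": 0, "wz": 0, "gripper": -0.4}, {"dx": 0, "dy": -4.0, "dz": 0, "wx": 0, "wy": 0, "wz": 0, "gripper": -0.4}, {"dx": 0, "dy": -4.0, "dz": 0, "wx": 0, "wy": 0, "wz": 0, "gripper": -0.4}, {"dx": 0, "dy": -4.0, "dz": 0, "wx": 0, "wy": 0, "wz": 0, "gripper": -0.4}, {"dx": 0, "dy": -2.1, "dz": 2.0, "wx": 0, "wy": 0, "wz": 0, "gripper": -0.4}, {"dx": 0, "dy": 0, "dz": 3.0, "wx": 0, "wy": 0, "wz": 0, "gripper": -0.4}, {"dx": 0, "dy": 0, "dz": 2.5, "wx": 0, "wy": 0, "wz": 0, "gripper": -0.4}, {"dx": 0, "dy": 0, "dz": 0, "wx": 0, "wy": 0, "wz": 0, "gripper": -0.4}, {"dx": 0, "dy": 0, "dz": 0, "wx": 0, "wy": 0, "wz": 0, "gripper": -0.4}, {"dx": 0, "dy": 0, "dz": 0, "wx": 0, "wy": 0, "wz": 0, "gripper": -0.4}]'

```text
time: 13.5
tcp_pos: [571.3, 79.9, 72.5]
tcp_rot: [0.82, -0.572, 0.002, -0.001]
force: [-0.1, -0.1, -0.4]
grip_width: 65.8
```

Run:
```python
from mv import *
go(570.9,79.7,23,.354-np.pi/2)
s=get_image("side")
crop("side",s,310,205,90,70,8,"s12")
go(570.9,79.7,23,.354-np.pi/2)
```

```text
t 13.5 pos [571.3  79.9  72.5] th -1.2172 tilt 0.33 F [-0.1 -0.1 -0.4] grip 65.8
delta cm (tool axes now): [-0.006  0.069  4.953] norm 4.95 rotvec deg: [-0.3  -0.13 -0.02]
s12 origin 265 170 scale 8
t 13.55 pos [571.8  79.8  73.4] th -1.2174 tilt 0.43 F [-0.4  0.1  1. ] grip 65.9
delta cm (tool axes now): [-0.038  0.117  5.042] norm 5.04 rotvec deg: [-0.39 -0.17 -0.03]
```

View pics/s12.png

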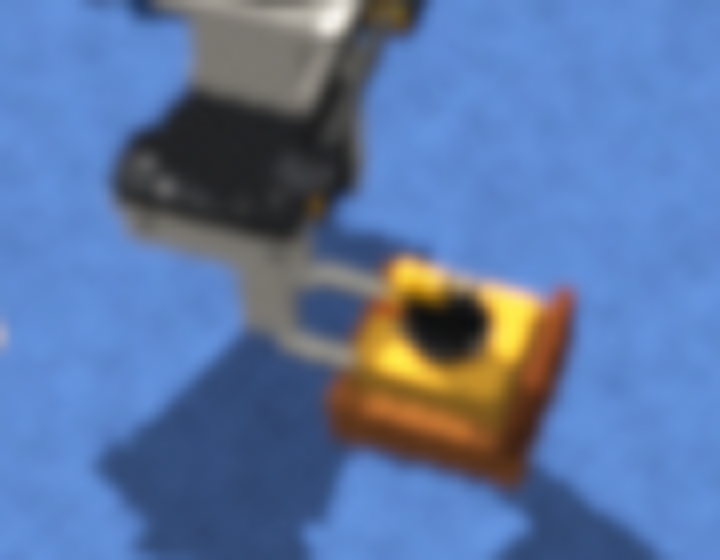

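Emit:
carry_out --deltas '[{"dx": 0, "dy": 0.05, "dz": 2.0, "wx": -0.3, "wy": -0.1, "wz": 0, "gripper": -0.4}, {"dx": 0, "dy": 0, "dz": 1.5, "wx": 0, "wy": 0, "wz": 0, "gripper": -0.4}, {"dx": 0, "dy": 0, "dz": 1.0, "wx": 0, "wy": 0, "wz": 0, "gripper": -0.4}, {"dx": 0, "dy": 0, "dz": 0.5, "wx": 0, "wy": 0, "wz": 0, "gripper": -0.4}, {"dx": 0, "dy": 0, "dz": 0, "wx": 0, "wy": 0, "wz": 0, "gripper": -0.4}, {"dx": 0, "dy": 0, "dz": 0, "wx": 0, "wy": 0, "wz": 0, "gripper": -0.4}]'

```text
time: 14.05
tcp_pos: [570.0, 79.3, 22.6]
tcp_rot: [0.82, -0.572, 0.0, 0.0]
force: [0.6, 0.0, 0.5]
grip_width: 65.8
```

Run:
```python
from mv import *
go(570.9,79.7,23,.354-np.pi/2)
s=get_image("side")
crop("side",s,310,205,90,70,8,"s13")
```

```text
t 14.05 pos [570.   79.3  22.6] th -1.2176 tilt 0.03 F [0.6 0.  0.5] grip 65.8
delta cm (tool axes now): [-0.002 -0.098 -0.043] norm 0.11 rotvec deg: [ 0.02 -0.03 -0.05]
s13 origin 265 170 scale 8
```

View pics/s13.png

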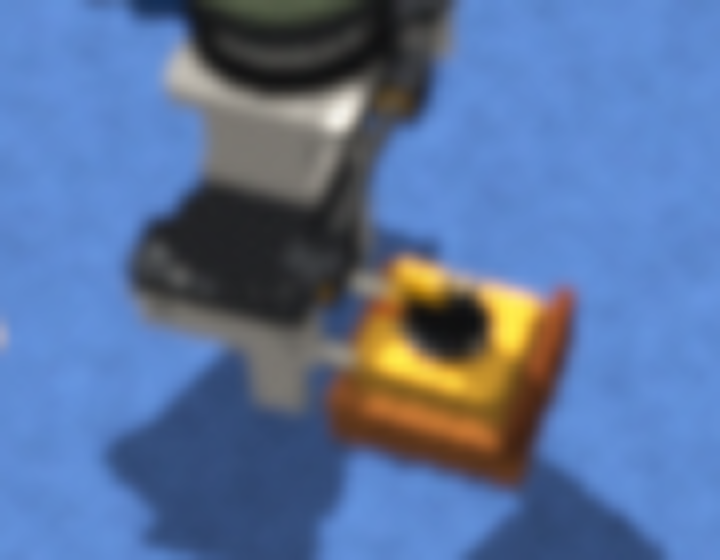

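The fingers straddle the legs and clear the cradle. I'll close.

Emit:
carry_out --deltas '[{"dx": 0, "dy": 0, "dz": 0, "wx": 0, "wy": 0, "wz": 0, "gripper": 1}, {"dx": 0, "dy": 0, "dz": 0, "wx": 0, "wy": 0, "wz": 0, "gripper": 1}, {"dx": 0, "dy": 0, "dz": 0, "wx": 0, "wy": 0, "wz": 0, "gripper": 1}, {"dx": 0, "dy": 0, "dz": 0, "wx": 0, "wy": 0, "wz": 0, "gripper": 1}, {"dx": 0, "dy": 0, "dz": 0, "wx": 0, "wy": 0, "wz": 0, "gripper": 1}, {"dx": 0, "dy": 0, "dz": 0, "wx": 0, "wy": 0, "wz": 0, "gripper": 1}, {"dx": 0, "dy": 0, "dz": 0, "wx": 0, "wy": 0, "wz": 0, "gripper": 1}, {"dx": 0, "dy": 0, "dz": 0, "wx": 0, "wy": 0, "wz": 0, "gripper": 1}]'

```text
time: 14.77
tcp_pos: [570.2, 79.1, 22.2]
tcp_rot: [0.82, -0.572, 0.0, 0.0]
force: [2.7, -1.8, 2.9]
grip_width: 42.6
```

Run:
```python
from mv import *
go(570.9,79.7,23,.354-np.pi/2)
```

```text
t 14.7667 pos [570.2  79.1  22.2] th -1.2175 tilt 0.06 F [ 2.7 -1.8  2.9] grip 42.6
delta cm (tool axes now): [-0.033 -0.09  -0.08 ] norm 0.12 rotvec deg: [ 0.01 -0.06 -0.04]
```

Emit:
carry_out --deltas '[{"dx": 0, "dy": -0.3, "dz": 0, "wx": 0, "wy": 0, "wz": 0, "gripper": 1}, {"dx": 0, "dy": -0.5, "dz": 0, "wx": 0, "wy": 0, "wz": 0, "gripper": 1}, {"dx": 0, "dy": -0.5, "dz": 0, "wx": 0, "wy": 0, "wz": 0, "gripper": 1}, {"dx": 0, "dy": -0.5, "dz": 0, "wx": 0, "wy": 0, "wz": 0, "gripper": 1}, {"dx": 0, "dy": -0.2, "dz": 0, "wx": 0, "wy": 0, "wz": 0, "gripper": 1}, {"dx": 0, "dy": 0, "dz": 0, "wx": 0, "wy": 0, "wz": 0, "gripper": 1}, {"dx": 0, "dy": 0, "dz": 0, "wx": 0, "wy": 0, "wz": 0, "gripper": 1}]'

```text
time: 15.35
tcp_pos: [587.8, 85.9, 21.3]
tcp_rot: [0.82, -0.572, -0.0, 0.001]
force: [-0.8, -4.3, 1.7]
grip_width: 42.9
```

Emit:
carry_out --deltas '[{"dx": 0, "dy": -0.2, "dz": 0, "wx": 0, "wy": 0, "wz": 0, "gripper": 1}, {"dx": 0, "dy": -0.2, "dz": 0, "wx": 0, "wy": 0, "wz": 0, "gripper": 1}, {"dx": 0, "dy": 0, "dz": 0, "wx": 0, "wy": 0, "wz": 0, "gripper": 1}, {"dx": 0, "dy": 0, "dz": 0, "wx": 0, "wy": 0, "wz": 0, "gripper": 1}]'

```text
time: 15.68
tcp_pos: [591.2, 87.2, 21.3]
tcp_rot: [0.82, -0.572, -0.001, 0.001]
force: [-1.5, -4.9, 1.3]
grip_width: 42.7
```

Emit:
carry_out --deltas '[{"dx": 0, "dy": -0.15, "dz": 0, "wx": 0, "wy": 0, "wz": 0, "gripper": 1}, {"dx": 0, "dy": -0.15, "dz": 0, "wx": 0, "wy": 0, "wz": 0, "gripper": 1}, {"dx": 0, "dy": 0, "dz": 0, "wx": 0, "wy": 0, "wz": 0, "gripper": 1}, {"dx": 0, "dy": 0, "dz": 0, "wx": 0, "wy": 0, "wz": 0, "gripper": 1}, {"dx": 0, "dy": 0, "dz": 0, "wx": 0, "wy": 0, "wz": 0, "gripper": 1}]'

```text
time: 16.1
tcp_pos: [591.7, 87.6, 20.4]
tcp_rot: [0.821, -0.571, -0.002, 0.003]
force: [-3.9, -7.1, 2.2]
grip_width: 42.6
```

Force is rising and motion has stopped, so the shackle is at its stop. I'll release and check by picture.

Emit:
carry_out --deltas '[{"dx": 0, "dy": 0.1, "dz": 0, "wx": 0, "wy": 0, "wz": 0, "gripper": 1}, {"dx": 0, "dy": 0, "dz": 0, "wx": 0, "wy": 0, "wz": 0, "gripper": -0.4}, {"dx": 0, "dy": 0, "dz": 0, "wx": 0, "wy": 0, "wz": 0, "gripper": -0.4}, {"dx": 0, "dy": 0, "dz": 0, "wx": 0, "wy": 0, "wz": 0, "gripper": -0.4}, {"dx": 0, "dy": 0, "dz": 0, "wx": 0, "wy": 0, "wz": 0, "gripper": -0.4}, {"dx": 0, "dy": 0, "dz": 0, "wx": 0, "wy": 0, "wz": 0, "gripper": -0.4}, {"dx": 0, "dy": 0, "dz": -2.0, "wx": 0, "wy": 0, "wz": 0, "gripper": -0.4}, {"dx": 0, "dy": 0, "dz": -4.0, "wx": 0, "wy": 0, "wz": 0, "gripper": -0.4}, {"dx": 0, "dy": 0, "dz": -4.0, "wx": 0, "wy": 0, "wz": 0, "gripper": -0.4}, {"dx": 0, "dy": 4.0, "dz": -1.0, "wx": 0, "wy": 0, "wz": 0, "gripper": -0.4}, {"dx": 0, "dy": 4.0, "dz": -1.0, "wx": 0, "wy": 0, "wz": 0, "gripper": -0.4}, {"dx": 0, "dy": 4.0, "dz": 0, "wx": 0, "wy": 0, "wz": 0, "gripper": -0.4}, {"dx": 0, "dy": 4.0, "dz": 0, "wx": 0, "wy": 0, "wz": 0, "gripper": -0.4}, {"dx": 0, "dy": 3.0, "dz": 0, "wx": 0, "wy": 0, "wz": 0, "gripper": -0.4}, {"dx": 0, "dy": 0, "dz": 0, "wx": 0, "wy": 0, "wz": 0, "gripper": -0.4}, {"dx": 0, "dy": 0, "dz": 0, "wx": 0, "wy": 0, "wz": 0, "gripper": -0.4}]'

```text
time: 17.43
tcp_pos: [414.8, 22.7, 142.1]
tcp_rot: [0.82, -0.572, -0.0, 0.0]
force: [0.1, -0.7, 1.2]
grip_width: 65.6
```

Run:
```python
from mv import *
from ov import *
t=get_image("top");s=get_image("side")
cv2.imwrite("pics/T14.png",t[:,:,::-1]);cv2.imwrite("pics/S14.png",s[:,:,::-1])
x,y,yaw=517.5,60,.354
L2=LOCK+[((92,-10,16),(92,10,16)),((96,-10,16),(96,10,16))]
it=[(L2,(x,y,yaw),(255,0,255),18)]
overlay("top",t,it,304,190,50,44,12,"ta"); overlay("side",s,it,310,210,50,44,12,"sa")
overlay("top",t,[],304,190,50,44,12,"tb"); overlay("side",s,[],310,210,50,44,12,"sb")
cv2.imwrite("pics/cmp3.png",cv2.resize(np.vstack([np.hstack([cv2.imread(f"pics/{a}.png") for a in p]) for p in (("ta","sa"),("tb","sb"))]),None,fx=.66,fy=.56))
go(x,y,80,yaw-np.pi/2)
```

```text
t 17.5333 pos [417.1  22.8 142.7] th -1.2177 tilt 0.06 F [-0.7 -0.1 -0.8] grip 65.9
delta cm (tool axes now): [ -0.019 -10.704   6.276] norm 12.41 rotvec deg: [-0.04 -0.04 -0.05]
```

View pics/cmp3.png

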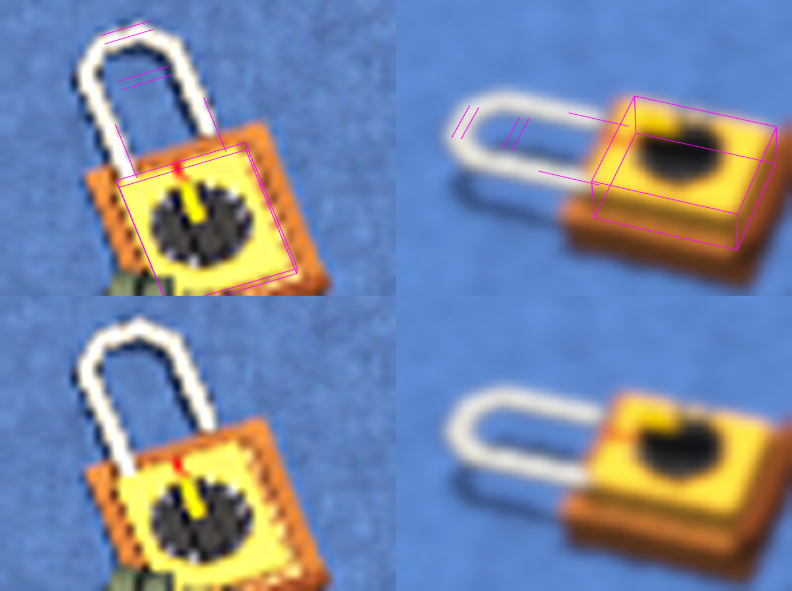

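The shackle is fully out: its crown matches the 22 mm overlay. The lock is still seated and the dial is on the mark. I'll grip the body.

Emit:
carry_out --deltas '[{"dx": 0, "dy": -3.6, "dz": 0, "wx": 0, "wy": 0, "wz": 0, "gripper": -0.6}, {"dx": 0, "dy": -3.6, "dz": 0, "wx": 0, "wy": 0, "wz": 0, "gripper": -0.6}, {"dx": 0, "dy": -3.6, "dz": 1.0, "wx": 0, "wy": 0, "wz": 0, "gripper": -0.6}, {"dx": 0, "dy": 0, "dz": 2.5, "wx": 0, "wy": 0, "wz": 0, "gripper": -0.6}, {"dx": 0, "dy": 0, "dz": 2.5, "wx": 0, "wy": 0, "wz": 0, "gripper": -0.6}, {"dx": 0, "dy": 0, "dz": 0, "wx": 0, "wy": 0, "wz": 0, "gripper": -0.6}, {"dx": 0, "dy": 0, "dz": 0, "wx": 0, "wy": 0, "wz": 0, "gripper": -0.6}]'

```text
time: 18.12
tcp_pos: [516.3, 60.7, 80.0]
tcp_rot: [0.821, -0.572, -0.002, 0.002]
force: [0.1, 0.8, 0.7]
grip_width: 75.2
```

Run:
```python
from mv import *
go(518.5,60,33,.354-np.pi/2)
s=get_image("side")
crop("side",s,315,205,90,70,8,"s15")
```

```text
t 18.1167 pos [516.3  60.7  80. ] th -1.2167 tilt 0.33 F [0.1 0.8 0.7] grip 75.2
delta cm (tool axes now): [ 0.151 -0.207  4.703] norm 4.71 rotvec deg: [0.31 0.1  0.  ]
s15 origin 270 170 scale 8
```

View pics/s15.png

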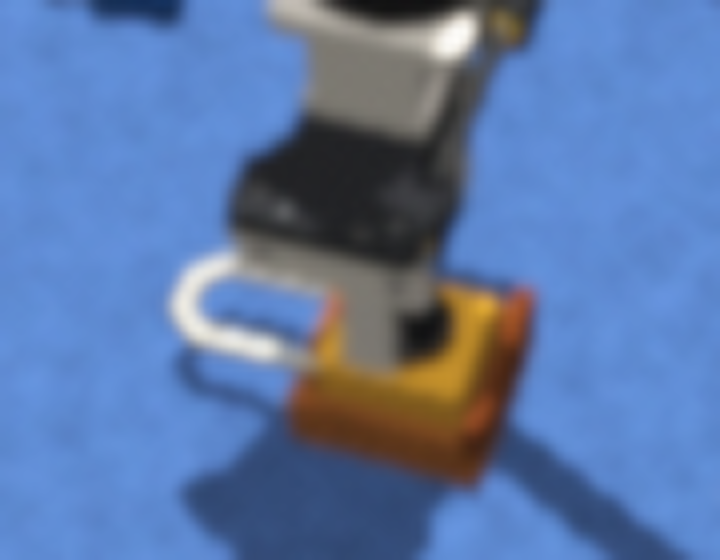

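Emit:
carry_out --deltas '[{"dx": 0.12, "dy": -0.15, "dz": 1.8, "wx": 0.3, "wy": 0.1, "wz": 0, "gripper": -0.6}, {"dx": 0, "dy": 0, "dz": 1.8, "wx": 0, "wy": 0, "wz": 0, "gripper": -0.6}, {"dx": 0, "dy": 0, "dz": 1.0, "wx": 0, "wy": 0, "wz": 0, "gripper": -0.6}, {"dx": 0, "dy": 0, "dz": 0, "wx": 0, "wy": 0, "wz": 0, "gripper": -0.6}, {"dx": 0, "dy": 0, "dz": 0, "wx": 0, "wy": 0, "wz": 0, "gripper": 1}, {"dx": 0, "dy": 0, "dz": 0, "wx": 0, "wy": 0, "wz": 0, "gripper": 1}, {"dx": 0, "dy": 0, "dz": 0, "wx": 0, "wy": 0, "wz": 0, "gripper": 1}, {"dx": 0, "dy": 0, "dz": 0, "wx": 0, "wy": 0, "wz": 0, "gripper": 1}, {"dx": 0, "dy": 0, "dz": 0, "wx": 0, "wy": 0, "wz": 0, "gripper": 1}, {"dx": 0, "dy": 0, "dz": 0, "wx": 0, "wy": 0, "wz": 0, "gripper": 1}, {"dx": 0, "dy": 0, "dz": 0, "wx": 0, "wy": 0, "wz": 0, "gripper": 1}, {"dx": 0, "dy": 0, "dz": 0, "wx": 0, "wy": 0, "wz": 0, "gripper": 1}]'

```text
time: 19.17
tcp_pos: [519.7, 59.6, 37.0]
tcp_rot: [0.82, -0.572, 0.002, -0.002]
force: [-1.7, 1.3, 6.3]
grip_width: 51.8
```

Run:
```python
from mv import *
go(518.5,60,33,.354-np.pi/2)
```

```text
t 19.1667 pos [519.7  59.6  37. ] th -1.2176 tilt 0.34 F [-1.7  1.3  6.3] grip 51.8
delta cm (tool axes now): [-0.082  0.099  0.398] norm 0.42 rotvec deg: [-0.31 -0.12 -0.05]
```

Gripped at 51.8 mm. I'll lift straight up.

Emit:
carry_out --deltas '[{"dx": 0, "dy": 0, "dz": -0.5, "wx": 0, "wy": 0, "wz": 0, "gripper": 1}, {"dx": 0, "dy": 0, "dz": -1.0, "wx": 0, "wy": 0, "wz": 0, "gripper": 1}, {"dx": 0, "dy": 0, "dz": -1.5, "wx": 0, "wy": 0, "wz": 0, "gripper": 1}, {"dx": 0, "dy": 0, "dz": -2.0, "wx": 0, "wy": 0, "wz": 0, "gripper": 1}, {"dx": 0, "dy": 0, "dz": -2.5, "wx": 0, "wy": 0, "wz": 0, "gripper": 1}, {"dx": 0, "dy": 0, "dz": -2.5, "wx": 0, "wy": 0, "wz": 0, "gripper": 1}, {"dx": 0, "dy": 0, "dz": -2.5, "wx": 0, "wy": 0, "wz": 0, "gripper": 1}, {"dx": 0, "dy": 0, "dz": -2.5, "wx": 0, "wy": 0, "wz": 0, "gripper": 1}, {"dx": 0, "dy": 0, "dz": -1.8, "wx": 0, "wy": 0, "wz": 0, "gripper": 1}, {"dx": 0, "dy": 0, "dz": 0, "wx": 0, "wy": 0, "wz": 0, "gripper": 1}]'

```text
time: 20.0
tcp_pos: [520.6, 59.4, 208.5]
tcp_rot: [0.82, -0.572, 0.005, -0.003]
force: [1.6, -0.0, -2.5]
grip_width: 52.0
```

Run:
```python
from mv import *
go(557,-308,206,.354-np.pi/2)
s=get_image("side"); cv2.imwrite("pics/S16.png",s[:,:,::-1])
```

```text
t 20.0 pos [520.6  59.4 208.5] th -1.2175 tilt 0.71 F [ 1.6 -0.  -2.5] grip 52.0
delta cm (tool axes now): [35.727  9.302  0.322] norm 36.92 rotvec deg: [-0.64 -0.29 -0.04]
```

View pics/S16.png

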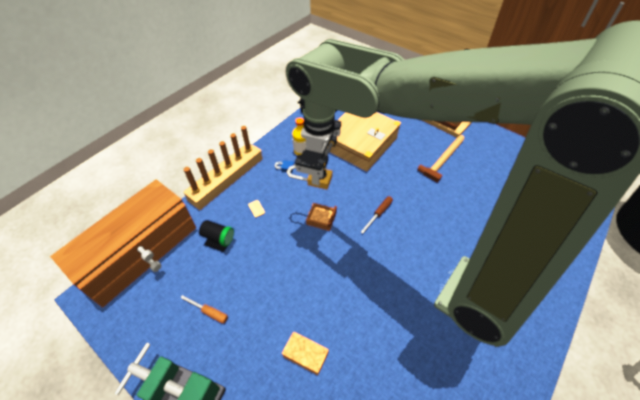

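The lock is held at about (320,180) with the shackle out, and the cradle is empty at (321,216). I'll carry it over to the staple.

Emit:
carry_out --deltas '[{"dx": 1.5, "dy": 0.4, "dz": 0, "wx": 0, "wy": 0, "wz": 0, "gripper": 1}, {"dx": 2.3, "dy": 0.6, "dz": 0, "wx": 0, "wy": 0, "wz": 0, "gripper": 1}, {"dx": 2.5, "dy": 0.65, "dz": 0, "wx": 0, "wy": 0, "wz": 0, "gripper": 1}, {"dx": 2.5, "dy": 0.65, "dz": 0, "wx": 0, "wy": 0, "wz": 0, "gripper": 1}, {"dx": 2.5, "dy": 0.65, "dz": 0, "wx": 0, "wy": 0, "wz": 0, "gripper": 1}, {"dx": 2.5, "dy": 0.65, "dz": 0, "wx": 0, "wy": 0, "wz": 0, "gripper": 1}, {"dx": 2.5, "dy": 0.65, "dz": 0, "wx": 0, "wy": 0, "wz": 0, "gripper": 1}, {"dx": 2.5, "dy": 0.65, "dz": 0, "wx": 0, "wy": 0, "wz": 0, "gripper": 1}, {"dx": 2.5, "dy": 0.65, "dz": 0, "wx": 0, "wy": 0, "wz": 0, "gripper": 1}, {"dx": 2.5, "dy": 0.65, "dz": 0, "wx": 0, "wy": 0, "wz": 0, "gripper": 1}, {"dx": 2.5, "dy": 0.65, "dz": 0, "wx": 0, "wy": 0, "wz": 0, "gripper": 1}, {"dx": 2.5, "dy": 0.65, "dz": 0, "wx": 0, "wy": 0, "wz": 0, "gripper": 1}, {"dx": 2.5, "dy": 0.65, "dz": 0, "wx": 0, "wy": 0, "wz": 0, "gripper": 1}, {"dx": 2.5, "dy": 0.65, "dz": 0, "wx": 0, "wy": 0, "wz": 0, "gripper": 1}, {"dx": 1.5, "dy": 0.4, "dz": 0, "wx": 0, "wy": 0, "wz": 0, "gripper": 1}, {"dx": 0.5, "dy": 0.2, "dz": 0, "wx": -0.4, "wy": -0.2, "wz": 0, "gripper": 1}, {"dx": 0, "dy": 0, "dz": 0, "wx": 0, "wy": 0, "wz": 0, "gripper": 1}, {"dx": 0, "dy": 0, "dz": 0, "wx": 0, "wy": 0, "wz": 0, "gripper": 1}, {"dx": 0, "dy": 0, "dz": 0, "wx": 0, "wy": 0, "wz": 0, "gripper": 1}]'

```text
time: 21.63
tcp_pos: [553.5, -307.2, 203.4]
tcp_rot: [0.821, -0.571, -0.003, 0.001]
force: [0.3, 0.0, -4.0]
grip_width: 51.3
```

Run:
```python
from mv import *
go(557,-308,206,.354-np.pi/2)
for c in("side","top"):
    im=get_image(c); cv2.imwrite(f"pics/{c}17.png",im[:,:,::-1])
    if c=="side": crop(c,im,365,115,90,70,8,"s17")
go(557,-308,206)
print(state()['joint_vel'].round(4))
```

```text
t 21.6333 pos [ 553.5 -307.2  203.4] th -1.2163 tilt 0.3 F [ 0.3  0.  -4. ] grip 51.3
delta cm (tool axes now): [ 0.196 -0.297 -0.258] norm 0.44 rotvec deg: [0.22 0.21 0.03]
s17 origin 320 80 scale 8
t 21.7333 pos [ 553.8 -307.4  204. ] th -1.2158 tilt 0.24 F [-1.   0.3 -3.3] grip 51.7
delta cm (tool axes now): [ 0.171 -0.278 -0.201] norm 0.38 rotvec deg: None
[-0.0018 -0.0042 -0.007  -0.0024 -0.0019 -0.0019]
```

View pics/s17.png

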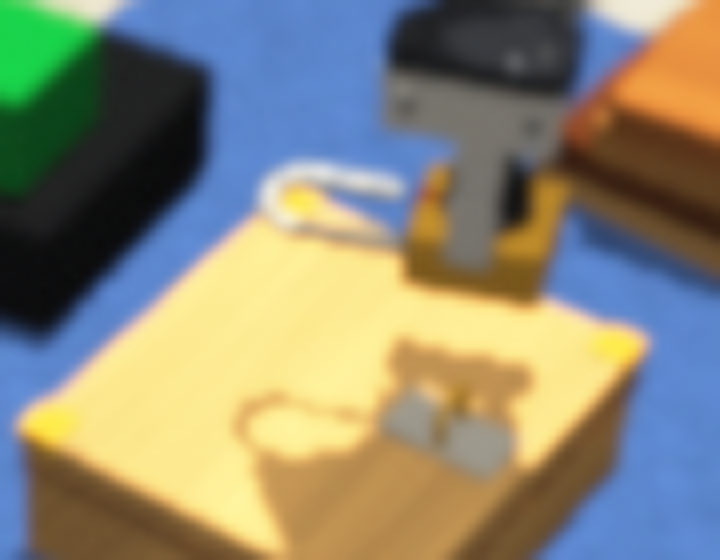

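View pics/top17.png

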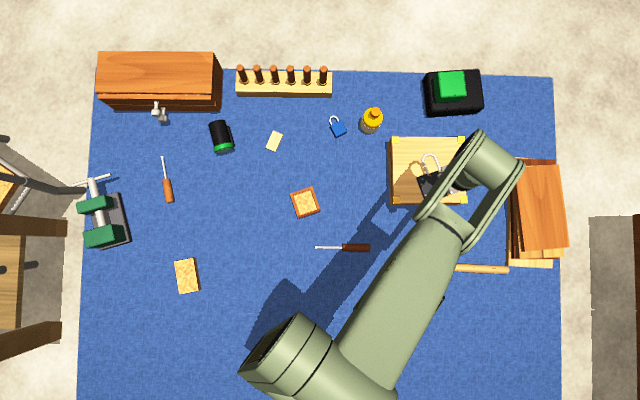

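The lock hangs level above the staple with the shackle out and the dial up, well clear of the chest. The bystanders I can see are where they were. I'll hand in.

```bash
python3 -c "
from plant import *
print(finish_job()); print(state()['grip_width'],state()['tcp_pos'])"
```

```text
the job is handed in; nothing more can be done
None
the job is handed in; nothing more can be done
```

I finished the task and handed the job in at about 21.7 s of the 72 s allowed; the hand-in gives no verdict.

**What I did**
- I set the lock in the cradle with its shackle over the low end.
- I turned the dial one click (about 30°) back to the red mark.
- I pulled the shackle until the force rose and the motion stopped.
- I lifted the lock out by its body and carried it over the staple, still in the gripper.

**Last checks**
- **Dial and shackle:** with the lock still in the cradle, the pictures showed it seated, the pointer on the red mark, and the shackle crown matching 22 mm out.
- **Final hold:** the grip width was about 51.5 mm. The lock should be within about 5 mm horizontally of the staple, its underside about 78 mm above it. The tool was tilted about 0.3° and the joint speeds were near zero.
- **Bystanders:** the ones visible in the final top view had not moved. The arm hid most of the mallet in that view, but its head was in place in an earlier side view and I did not move near it.

**What disagreed**
- **Calibration:** the side camera projection was off by up to about 1 pixel (2–3 mm).
- **Grip height:** the last grip on the body sat about 4 mm higher than planned, leaving the upper 11 mm of its sides in the pads. It held without slipping.

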